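Load and lock the slide-cassette dock

TASK

Load the dock for the next run: slide every slide cassette, front end first, into a lane of its own until you feel it come up against the hidden stop, and fill each lane that is left over with a blank pushed home the same way, so that nothing can shift. Also stand both reagent jars upright in the wells of the jar holder. Only when all of that is done, push the locking lever fully over, away from the robot and do not disturb the other things lying about.

Things in the scene. Friction and masses are not known exactly. Their poses are not given: they have to be found in the camera images.
- dock: Fixed white dock with a flat grey roof and three parallel blind lanes open towards the robot. Origin on the bench under the middle of the roof's front edge; x into the lanes (away from the robot), z up. Lanes 50 mm wide, 70 mm apart, floor = bench; roof underside z 46, top z 54, from x 0 to 125 mm. Walls between lanes have pointed noses, 36 mm high, reaching 24 mm in front of the roof, to guide parts in.
- lane0 (a point): Mouth of a dock lane: its middle at bench height, under the roof's front edge (dock y = -70 mm), axes as the dock. The lane ends in a hidden stop 68 to 88 mm inside, at a different depth in every lane and every start. A part is home when its front face is against the stop; its grip fin then still stands outside, in front of the roof.
- lane1 (a point): Mouth of a dock lane: its middle at bench height, under the roof's front edge (dock y = 0 mm), axes as the dock. The lane ends in a hidden stop 68 to 88 mm inside, at a different depth in every lane and every start. A part is home when its front face is against the stop; its grip fin then still stands outside, in front of the roof.
- lane2 (a point): Mouth of a dock lane: its middle at bench height, under the roof's front edge (dock y = 70 mm), axes as the dock. The lane ends in a hidden stop 68 to 88 mm inside, at a different depth in every lane and every start. A part is home when its front face is against the stop; its grip fin then still stands outside, in front of the roof.
- flag0 (a joint): Travel (m) of the small plunger before the stop of lane0, carrying a white flag above the roof: 0 when nothing presses it, 0.012 when a part is right against the stop. Sprung with only 0.3 N, too little to be felt or to push a part back; it is first touched 12 mm before the stop and moves away from the robot.
- flag1 (a joint): Travel (m) of the small plunger before the stop of lane1, carrying a white flag above the roof: 0 when nothing presses it, 0.012 when a part is right against the stop. Sprung with only 0.3 N, too little to be felt or to push a part back; it is first touched 12 mm before the stop and moves away from the robot.
- flag2 (a joint): Travel (m) of the small plunger before the stop of lane2, carrying a white flag above the roof: 0 when nothing presses it, 0.012 when a part is right against the stop. Sprung with only 0.3 N, too little to be felt or to push a part back; it is first touched 12 mm before the stop and moves away from the robot.
- lever (a joint): Black locking lever on the left (+y) end of the dock; 0 = leaning towards the robot (open, as it starts), 1.0 rad = fully over, leaning away from the robot (locked). It pivots about the dock's y axis and stays where it is left; light to push over at its tip.
- lever_tip (a point): Centre of the round end of the locking lever, a 26 mm ball 50 mm from its pivot; the pivot lies at dock x = 70 mm, y = 141 mm, 62 mm above the bench, and its axis is the dock's y.
- cassette0: Slide cassette, white plastic, a tray with glass slides standing in it, open on top; may be absent. Origin under its body's centre, z up, x towards its front end (goes in first). Body 120 mm long (x -60 to 60), 46 wide (y), 40 tall. On top near the rear an upright grip fin, 24 mm long (x -58 to -34), 14 mm thick (y), up to z 92.
- cassette1: Slide cassette, white plastic, a tray with glass slides standing in it, open on top; may be absent. Origin under its body's centre, z up, x towards its front end (goes in first). Body 120 mm long (x -60 to 60), 46 wide (y), 40 tall. On top near the rear an upright grip fin, 24 mm long (x -58 to -34), 14 mm thick (y), up to z 92.
- cassette2: Slide cassette, white plastic, a tray with glass slides standing in it, open on top; may be absent. Origin under its body's centre, z up, x towards its front end (goes in first). Body 120 mm long (x -60 to 60), 46 wide (y), 40 tall. On top near the rear an upright grip fin, 24 mm long (x -58 to -34), 14 mm thick (y), up to z 92.
- blank0: Blank, a solid grey plastic block with no slides, the filler for a lane without a cassette. Origin under its body's centre, z up, x towards its front end (goes in first). Body 120 mm long (x -60 to 60), 46 wide (y), 40 tall. On top near the rear an upright grip fin, 24 mm long (x -58 to -34), 14 mm thick (y), up to z 92.
- blank1: Blank, a solid grey plastic block with no slides, the filler for a lane without a cassette. Origin under its body's centre, z up, x towards its front end (goes in first). Body 120 mm long (x -60 to 60), 46 wide (y), 40 tall. On top near the rear an upright grip fin, 24 mm long (x -58 to -34), 14 mm thick (y), up to z 92.
- jar0: Closed amber glass reagent jar standing on the bench, 44 mm in diameter, 75 mm tall with its lid, origin under its centre, z up.
- jar1: Closed amber glass reagent jar standing on the bench, 44 mm in diameter, 75 mm tall with its lid, origin under its centre, z up.
- holder: Fixed grey plastic jar holder, 80 x 150 mm and 34 mm tall, with two round wells 49 mm wide side by side along its y, 74 mm apart; well floors 6 mm above the bench. Origin under its centre.
- holder_hole0 (a point): Centre of the mouth of one well of the jar holder, at its top face, 34 mm above the bench.
- holder_hole1 (a point): Centre of the mouth of one well of the jar holder, at its top face, 34 mm above the bench.
- pen: Red marker pen lying on the bench, 125 mm long; a bystander, leave it alone.
- timer: Grey bench timer, 50 x 70 x 22 mm; a bystander.
- slidebox: Small blue box, 85 x 50 x 32 mm; a bystander.
- cup: Clear beaker, 80 mm tall; a bystander.
- notepad: Paper pad, 105 x 75 x 12 mm; a bystander.

How it is judged:
By the outcome, as a careful person would: the job done as asked, in the order asked, and still so for the second after the job is handed in, with the robot touching nothing.
Of cassette0, cassette1, cassette2 only 1 to 3 are there at a start; the rules pass over those that are not, and their reading is None.
At some moment in a run one of cassette0, cassette1, cassette2, blank0, blank1 may be knocked a few centimetres aside while the robot is not near it.
Once in a run the grip may slacken for a moment while it holds something.
It also fails if it takes over 192 s, if anything falls off the work surface, if the arm or the gripper's body presses on something with over 40 N, if the wrist force passes 120 N, or if a joint passes its speed limit or range.

ROBOT

A 7-joint arm with a two-finger parallel gripper is mounted at the origin on the work surface. World frame = base frame: x ahead of the robot, y to its left, z up, the work surface at z = 0. Lengths are in m, angles in degrees, forces in N, time in s.
With the tool pointing down it reaches from about 0.425 to 0.875 m from the base axis. Payload 4.7 kg.
Tool frame: the origin (TCP) lies on the mounting face of the last link; the fingertips stand 182 mm ahead of it and the grasp point (between the pads) lies 164 mm ahead of it; z points along the fingers, y is the line along which they close (so a half turn about z gives the same grasp; the last joint's range is limited). The gripper opens to 87 mm and grips with 3 to 60 N. Pads are 19 mm wide; open, the fingers measure 117 mm over their backs; the gripper's body (75 mm by 190 mm) begins 51 mm behind the grasp point.
Start: joints at [-73.562, 18.392, -4.016, 83.108, 1.295, 78.541, -3.26], TCP at [0.175, 0.626, 0.405] pointing down, gripper open.
Joint ranges: [-163.93, 163.93], [-17.29, 119.83], [-79.2, 71.16], [3.27, 140.29], [-89.18, 269.18], [5.43, 117.66], [-154.24, 154.24]. Speed limits (degrees/s): [147.25, 147.25, 180, 180, 180, 180, 180].

INTERFACE

Orientations are given as [roll, pitch, yaw] about the fixed x, y, z axes, in that order (R = Rz(yaw) Ry(pitch) Rx(roll)).
In Python, from rig import bot, cams, workorder gives the robot as it stands.
- The arm moves only by the tool move_arm, never from a script. Its argument "deltas" is one flat list of numbers, 7 for each row, row after row: the shift along the tool's x, y, z in cm, then the turn, a rotation vector about the tool's x, y, z in rad, then the opening, from -1 (shut) to 1 (fully open). A call has 1 to 5 rows; each row is the pose to reach, as a shift and turn from the pose commanded when the call began, along the tool's axes at that moment; what a row does not reach only later rows make up. A row lasts 1/8 s, in which the tool goes at most 62.5 mm and 10.7 degrees, less where a joint would pass 70% of its speed; a pose out of reach is approached as far as the arm can. A call with a gripper value outside its range is refused whole. The fingers move at their own pace and stop on an object; "force" is the grip in N (left out, the last holds). Time passes only in rows, so rows that repeat a pose let the fingers close. It gives the time, the measured TCP pose, the force, the opening and the grip force at its end, in the units of the state.
- bot.state(): the state, without advancing time (a new reading comes with each control period).
- cams.read_camera(name): name is "scene" or "top" or "wrist"; returns a dict with "color" (400x640x3 uint8, blue, green, red), "fov_y" (degrees; the focal length in pixels is half the picture's height over the tangent of half this angle, whatever the lens; pixels are square), "cx", "cy" (the principal point, pixels), "R" (3x3) and "t" (3): a world point X has camera coordinates R X + t; the wrist camera has in their place "T_tool_cam" (4x4, takes a point from camera to tool coordinates, whose origin is the TCP and whose axes are the flange's). Camera axes: x right, y down, z forward; pixel columns grow to the right and rows downward; lengths in m; the calibration is good to about 2 mm. The wrist camera is an equidistant fisheye: a pixel r from the principal point sees the ray r / f radians off the axis. A picture is of the moment at which its call begins: read the wrist's pose just before it. There is no depth.
- workorder.job_done(): hands the job in; it is judged then, once.
Trained networks look in the newest picture that a camera, given by its name, has taken for a name from the list of things; names that differ only in an ending like _2 or _b are one class to them, and where a whole thing is asked for, a point or a joint stands for the part that bears it (a point fixed in the world has none). Each returns a list of dicts, best first, with "confidence" (0 to 1); they miss things now and then, are a little off and sometimes report something else, mostly with a low value. They report only what shows in the picture. A call takes as long as a camera call.
- cams.find_in(thing, camera): "at" ([column, row] in pixels, amid what is visible of it).
The state is a dict: "t": time; "joints": joint angles; "joint_velocities": joint speeds; "tau": joint torques, N m; "ee_pos": TCP position; "orientation": TCP orientation; "ft_force": force on the tool from outside, world axes, zero at the start; "moment": the same for the moment, N m; "grip_width": opening from 0.0 (shut) to 1.0 (fully open); "gripper_force": force on a finger pad.
Only numpy, scipy, OpenCV 4.12 (cv2) and the standard library are available. Lean on these libraries where they do the work, as an engineer would, in place of code of your own. Each camera call takes 0.05 s, during which the arm holds its last target. There are 200 camera calls.

## Working session

There is one attempt and no reset: what is moved stays moved. The work goes in short steps, Python scripts to look and compute and a tool call to move; the robot and the scene stay as the last step left them, time stands still between calls to the robot, and variables do not carry over. Pictures are saved under pics/ and viewed, at most 14 in all, crops included, and the job is handed in when it is done.

Besides the shell and the picture viewer there is one more tool, called as a command line: name --argument value ..., lists and objects as JSON in quotes. move_arm: Moves the arm, as the interface text tells. Its arguments: {"type":"object","properties":{"deltas":{"type":"array"},"force":{"type":"number"}},"required":["deltas"]}

```bash
ls; mkdir -p pics; python3 - <<'E'
from rig import bot,cams
import cv2
s=bot.state();print({k:s[k] for k in('t','ee_pos','orientation','grip_width','ft_force')})
for n in('scene','top'):
    c=cams.read_camera(n);cv2.imwrite(f'pics/{n}0.png',c['color']);print(n,c['fov_y'],c['cx'],c['cy'],c['R'],c['t'])
    for th in('dock','cassette0','blank0','jar0','holder','lever','flag0'):
        print(th,[(list(map(round,d['at'])),round(d['confidence'],2)) for d in cams.find_in(th,n)])
E
```

```text
pics
{'t': 0.0, 'ee_pos': array([0.17510336, 0.62576957, 0.40366703]), 'orientation': array([-1.79895250e+02,  6.39782634e-03,  1.64371409e+02]), 'grip_width': 0.9987713042805275, 'ft_force': array([-1.35416849, -0.06039671, -1.03864943])}
scene 49.945961586484 323.69534251952405 195.66158867534526 [[-0.15668695  0.98757721  0.01185103]
 [ 0.54982078  0.09718882 -0.82960921]
 [-0.82045494 -0.123473   -0.55821869]] [ 0.10002231 -0.20879827  1.5714455 ]
dock [([347, 263], 0.81)]
cassette0 [([406, 212], 0.83)]
blank0 [([227, 195], 0.93), ([272, 195], 0.75), ([348, 263], 0.42)]
jar0 [([499, 234], 0.67)]
holder [([212, 226], 0.76)]
lever [([401, 230], 0.68)]
flag0 [([370, 247], 0.36)]
top 42.267706370612025 307.4123211424126 195.65130106872115 [[ 0.052655   -0.99860817  0.00302805]
 [-0.97832807 -0.05219325 -0.20037478]
 [ 0.20025394  0.00758831 -0.97971464]] [-0.02067589  0.54546078  1.49673848]
dock [([293, 156], 0.64), ([413, 228], 0.37)]
cassette0 [([245, 222], 0.93)]
blank0 [([415, 230], 0.84), ([371, 238], 0.63), ([249, 221], 0.63)]
jar0 [([175, 188], 0.81), ([175, 219], 0.71), ([457, 228], 0.53), ([410, 187], 0.29)]
holder [([411, 188], 0.87), ([249, 222], 0.58)]
lever [([171, 189], 0.55), ([253, 158], 0.52)]
flag0 [([294, 157], 0.4)]
```

```bash
python3 - <<'E'
import cv2
for n,(a,b,c,d) in {'scene0':(150,310,170,540),'top0':(110,290,140,490)}.items():
    i=cv2.imread(f'pics/{n}.png')[a:b,c:d]
    s=800/i.shape[1]; cv2.imwrite(f'pics/{n}c.png',cv2.resize(i,None,fx=s,fy=s,interpolation=cv2.INTER_CUBIC)); print(s)
E
```

```text
2.1621621621621623
2.2857142857142856
```

View pics/scene0c.png

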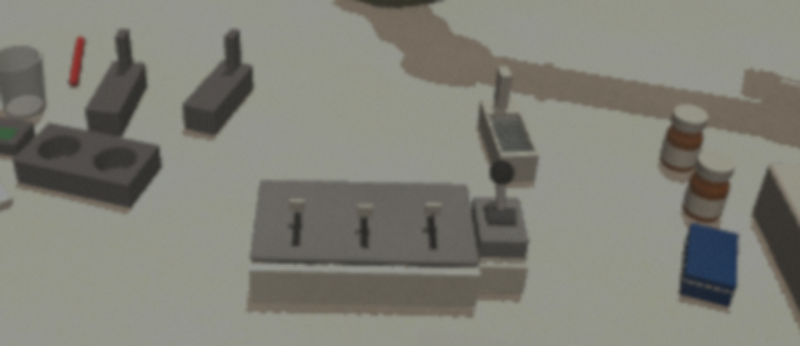

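View pics/top0c.png

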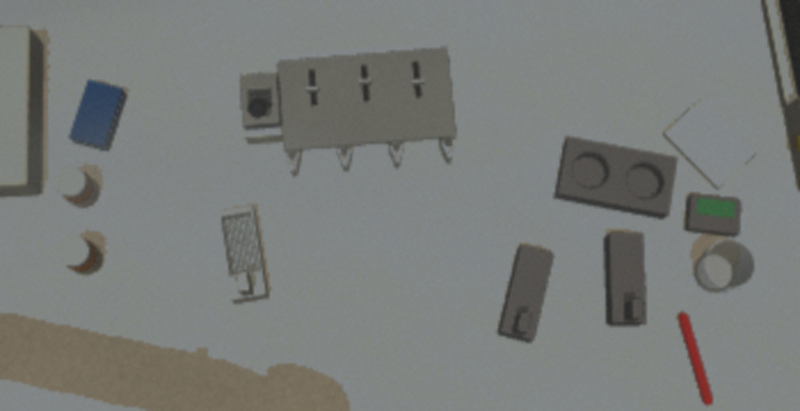

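The pictures show the dock with its roof at about (365,98) in the top crop. There is one cassette at (245,253) and blanks at (526,292) and (626,278), all with their fins towards the robot. The jars are at (82,187) and (88,253), and the holder wells at (590,170) and (643,181).

```bash
cat > h.py <<'E'
import numpy as np, cv2
from rig import bot,cams
F=lambda c:200/np.tan(np.radians(c['fov_y']/2))
def ground(c,px,z,pose=None):
    """pixel(s) -> world point(s) on plane z"""
    px=np.atleast_2d(px).astype(float); f=F(c); d=(px-[c['cx'],c['cy']])/f
    if 'R' in c:
        ray=np.c_[d,np.ones(len(d))]@c['R']; o=-c['R'].T@c['t']
    else:
        r=np.linalg.norm(d,axis=1,keepdims=True)+1e-12
        v=np.c_[d/r*np.sin(r),np.cos(r)]; Rw,p=pose; T=c['T_tool_cam']
        ray=v@T[:3,:3].T@Rw.T; o=Rw@T[:3,3]+p
    return o+ray*((z-o[2])/ray[:,2])[:,None]
def project(c,X,pose=None):
    X=np.atleast_2d(X).astype(float)
    if 'R' in c:
        q=X@c['R'].T+c['t']; d=q[:,:2]/q[:,2:]
    else:
        Rw,p=pose; T=c['T_tool_cam']; q=((X-p)@Rw-T[:3,3])@T[:3,:3]
        r=np.linalg.norm(q[:,:2],axis=1,keepdims=True); d=q[:,:2]/(r+1e-12)*np.arctan2(r,q[:,2:])
    return d*F(c)+[c['cx'],c['cy']]
def Rot(o):
    from scipy.spatial.transform import Rotation as R
    return R.from_euler('xyz',o,degrees=True).as_matrix()
def wrist():
    s=bot.state(); c=cams.read_camera('wrist'); return c,(Rot(s['orientation']),np.array(s['ee_pos']))
def goto(x,y,z,yaw,frm=None):
    """print tool deltas (cm, rad) from now to grasp point x,y,z at yaw (mod 180)"""
    s=bot.state(); R=Rot(s['orientation']); g=np.array(s['ee_pos'])+R[:,2]*.164
    d=R.T@(np.array([x,y,z])-g)*100; a=(s['orientation'][2]-yaw+90)%180-90
    print('grasp',g.round(4),'yaw',round(s['orientation'][2],1),'delta cm',d.round(2),'rz',round(np.radians(a),3),'t',s['t'],'f',np.round(s['ft_force'],1),'w',round(s['grip_width'],3),'j7',round(s['joints'][6]))
def rect(c,q,z):
    P=ground(c,q,z)[:,:2]; m=P.mean(0); v=(P[0]+P[1]-P[2]-P[3])/2; w=(P[1]-P[0]+P[2]-P[3])/2
    print('mid',m.round(4),'front dir',round(np.degrees(np.arctan2(v[1],v[0])),1),'len',np.linalg.norm(v).round(3),'wid',np.linalg.norm(w).round(3))
    return m,v/np.linalg.norm(v)
E
python3 - <<'E'
from h import *
c=cams.read_camera('top'); u=lambda *p:[(140+x/2.2857,110+y/2.2857) for x,y in p]
# order: front-left, front-right, rear-right, rear-left
print('cass');rect(c,u((222,208),(257,205),(269,297),(234,301)),.04); print('fin',ground(c,u((246,282)),.092))
print('bl');rect(c,u((520,245),(553,250),(532,341),(499,333)),.04)
print('br');rect(c,u((606,233),(644,233),(645,325),(608,325)),.04)
print('roof');rect(c,u((278,60),(446,47),(456,137),(285,150)),.054)
print('wells',ground(c,u((590,170),(644,181)),.034))
print('holder');rect(c,u((567,138),(677,157),(668,216),(556,198)),.034)
s=cams.read_camera('scene'); v=lambda *p:[(170+x/2.1622,150+y/2.1622) for x,y in p]
print('jar scene',ground(s,v((688,117),(715,165)),.075)); 
print('jar top',ground(c,u((72,185),(78,252)),.075))
print('roof front from scene',ground(s,v((262,183),(467,187),(477,262),(252,260)),.054))
print('well s',ground(s,v((60,147),(114,159)),.034))
print('slidebox',ground(c,u((98,115)),.032),'white',ground(c,u((28,30),(25,190)),.05))
E
```

```text
cass
mid [0.4636 0.1841] front dir 11.6 len 0.124 wid 0.046
fin [[0.418236   0.17423362 0.092     ]]
bl
mid [ 0.4311 -0.1852] front dir -11.5 len 0.121 wid 0.044
br
mid [ 0.4554 -0.3149] front dir 1.6 len 0.121 wid 0.049
roof
mid [0.6778 0.037 ] front dir 8.4 len 0.125 wid 0.227
wells [[ 0.60003611 -0.2666395   0.034     ]
 [ 0.5888205  -0.33892915  0.034     ]]
holder
mid [ 0.5923 -0.3028] front dir -8.5 len 0.083 wid 0.149
jar scene [[0.46193027 0.39832359 0.075     ]
 [0.55291588 0.41326623 0.075     ]]
jar top [[0.53453061 0.41107122 0.075     ]
 [0.44748776 0.39416135 0.075     ]]
roof front from scene [[ 0.64387334 -0.07819946  0.054     ]
 [ 0.61213585  0.1451712   0.054     ]
 [ 0.72852873  0.15942897  0.054     ]
 [ 0.76352738 -0.06158958  0.054     ]]
well s [[ 0.59495044 -0.3356855   0.034     ]
 [ 0.60622625 -0.26448215  0.034     ]]
slidebox [[0.64123044 0.39808828 0.032     ]] white [[0.75012654 0.50001785 0.05      ]
 [0.52951858 0.47902722 0.05      ]]
```

```bash
python3 -c "
from h import *
goto(.50,.404,.22,100)"
```

```text
grasp [0.1752 0.626  0.2408] yaw 164.4 delta cm [-37.26 -12.62   2.08] rz 1.123 t 0.9 f [ 0.7 -0.2 -0.1] w 0.998 j7 -3
```

move_arm --deltas '[-5.8,-2,0.3,0,0,0,1,-11.6,-4,0.6,0,0,0,1,-17.4,-6,1,0,0,0,1,-23.2,-8,1.3,0,0,0,1,-29,-10,1.6,0,0,0,1]'

```text
t: 1.52
ee_pos: [0.4289, 0.4502, 0.389]
orientation: [180.0, 0.0, 164.4]
ft_force: [-0.2, -0.4, 0.1]
grip_width: 1.0
gripper_force: 0.0
```

move_arm --deltas '[-3,-1,0.2,0,0,0.18,1,-6,-2,0.4,0,0,0.36,1,-8.2,-2.6,0.5,0,0,0.54,1,-8.2,-2.6,0.5,0,0,0.72,1,-8.2,-2.6,0.5,0,0,0.9,1]'

```text
t: 2.15
ee_pos: [0.4998, 0.4041, 0.3837]
orientation: [-180.0, -0.0, 112.4]
ft_force: [0.5, 0.4, -0.2]
grip_width: 0.999
gripper_force: 0.0
```

move_arm --deltas '[0,0,0,0,0,0.12,1,0,0,0,0,0,0.22,1,0,0,0,0,0,0.22,1]'

```text
t: 2.52
ee_pos: [0.4994, 0.4045, 0.3838]
orientation: [180.0, -0.0, 100.3]
ft_force: [-0.1, 0.5, 0.1]
grip_width: 0.998
gripper_force: 0.0
```

```bash
python3 - <<'E'
from h import *
goto(.50,.404,.22,100)
c,p=wrist(); cv2.imwrite('pics/w1.png',c['color']); print(c['fov_y'],c['cx'],c['cy'],c['T_tool_cam'].round(3).tolist())
for th in('jar0','slidebox','cassette0'):
    for d in cams.find_in(th,'wrist'): print(th,np.round(d['at']),round(d['confidence'],2),ground(c,d['at'],.04,p).round(3))
print(project(c,[[.5437,.4122,.075],[.4547,.3962,.075]],p))
E
```

```text
grasp [0.4994 0.4045 0.2198] yaw 100.3 delta cm [-0.06  0.05 -0.02] rz 0.005 t 2.525 f [-0.1  0.5  0.1] w 0.998 j7 -27
65.70646984690485 316.46039066813705 200.81265398283722 [[-0.0, -0.966, -0.257, 0.069], [1.0, -0.001, 0.002, -0.0], [-0.002, -0.257, 0.966, 0.019], [0.0, 0.0, 0.0, 1.0]]
jar0 [271. 183.] 0.84 [[0.451 0.398 0.04 ]]
cassette0 [262. 315.] 0.79 [[0.461 0.226 0.04 ]]
[[362.29764506 193.18160956]
 [269.11021535 193.12146334]]
```

View pics/w1.png

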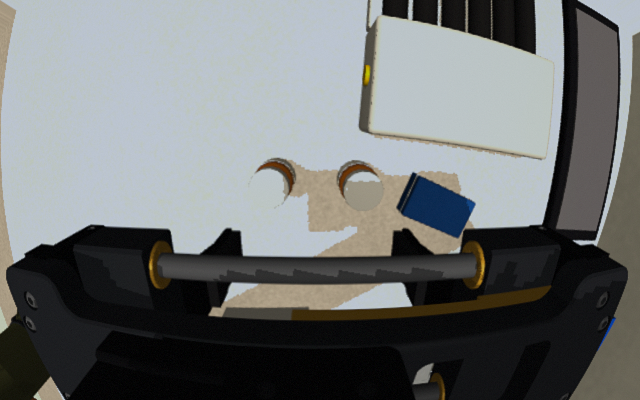

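```bash
python3 - <<'E'
from h import *
c,p=wrist(); P=ground(c,[(361,190),(269,188)],.075,p);print(P.round(4))
goto(P[0,0],P[0,1],.057,100)
E
```

```text
[[0.5418 0.415  0.075 ]
 [0.4539 0.4011 0.075 ]]
grasp [0.4994 0.4044 0.2198] yaw 100.3 delta cm [ 0.28  4.36 16.28] rz 0.004 t 2.775 f [ 0.5 -0.   0.4] w 0.999 j7 -27
```

move_arm --deltas '[0.2,4.35,2,0,0,0,0.8,0.2,4.35,7,0,0,0,0.8,0.2,4.35,12,0,0,0,0.8,0.2,4.35,16.3,0,0,0,0.8,0.2,4.35,16.3,0,0,0,0.8]'

```text
t: 3.4
ee_pos: [0.5403, 0.413, 0.2166]
orientation: [-179.6, 0.2, 100.2]
ft_force: [0.2, 1.0, 0.2]
grip_width: 0.902
gripper_force: 0.0
```

move_arm --deltas '[0,0,0,0,0,0,-0.3,0,0,0,0,0,0,-0.3,0,0,0,0,0,0,-0.3,0,0,0,0,0,0,-0.3,0,0,0,0,0,0,-0.3]' --force 30

```text
t: 4.03
ee_pos: [0.5423, 0.4143, 0.2217]
orientation: [179.9, -0.1, 100.2]
ft_force: [0.5, 0.2, 2.3]
grip_width: 0.483
gripper_force: 30.0
```

move_arm --deltas '[0,0,-4,0,0,0,-0.3,0,0,-8,0,0,0,-0.3,0,0,-12,0,0,0,-0.3,0,0,-12,0,0,0,-0.3]'

```text
t: 4.53
ee_pos: [0.5428, 0.4145, 0.3446]
orientation: [179.7, -0.2, 100.2]
ft_force: [0.4, 0.2, -2.4]
grip_width: 0.483
gripper_force: 30.0
```

```bash
python3 -c "
from h import *
goto(.603,-.2655,.178,100)"
```

```text
grasp [0.5436 0.4152 0.1807] yaw 100.2 delta cm [-6.805e+01 -6.200e+00 -1.000e-02] rz 0.003 t 4.525 f [ 0.4  0.2 -2.4] w 0.483 j7 -25
```

move_arm --deltas '[-6,-0.7,0,0,0,0,-0.3,-12,-1.4,0,0,0,0,-0.3,-18,-2.1,0,0,0,0,-0.3,-24,-2.8,0,0,0,0,-0.3,-30,-3.4,0,0,0,0,-0.3]'

```text
t: 5.15
ee_pos: [0.5607, 0.1108, 0.3389]
orientation: [-179.8, 0.0, 100.2]
ft_force: [1.0, 0.0, -1.9]
grip_width: 0.481
gripper_force: 30.0
```

move_arm --deltas '[-6,-0.7,0,0,0,0,-0.3,-12,-1.4,0,0,0,0,-0.3,-18,-2.1,0,0,0,0,-0.3,-24,-2.8,0,0,0,0,-0.3,-30,-3.4,0,0,0,0,-0.3]'

```text
t: 5.78
ee_pos: [0.5805, -0.19, 0.339]
orientation: [-179.9, -0.1, 100.2]
ft_force: [0.4, 0.8, -2.5]
grip_width: 0.485
gripper_force: 30.0
```

move_arm --deltas '[-6,-0.7,0,0,0,0,-0.3,-11,-1.3,0,0,0,0,-0.3,-14.9,-1.8,0,0,0,0,-0.3,-14.9,-1.8,0,0,0,0,-0.3,-14.9,-1.8,0,0,0,0,-0.3]'

```text
t: 6.4
ee_pos: [0.5897, -0.3375, 0.3389]
orientation: [-179.9, -0.1, 100.2]
ft_force: [-0.3, 0.8, -1.7]
grip_width: 0.481
gripper_force: 30.0
```

```bash
python3 - <<'E'
from h import *
goto(.592,-.3375,.178,100)
c,p=wrist(); cv2.imwrite('pics/w2.png',c['color'])
print(project(c,[[.592,-.3375,.034],[.603,-.2655,.034]],p))
E
```

```text
grasp [ 0.5893 -0.3372  0.1749] yaw 100.2 delta cm [-0.08  0.26 -0.31] rz 0.003 t 6.4 f [-0.3  0.8 -1.7] w 0.481 j7 49
[[318.97781911 194.92187932]
 [344.76317632 122.02335348]]
```

View pics/w2.png

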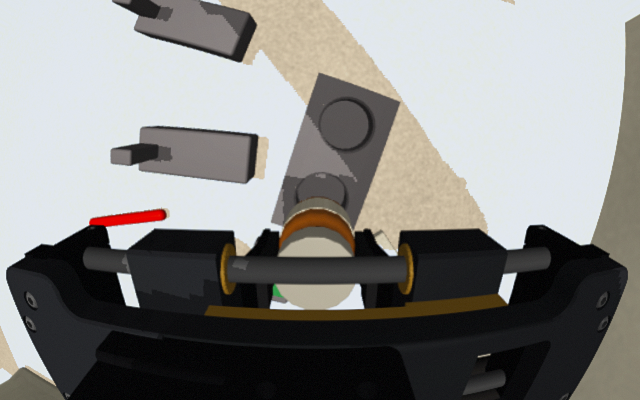

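```bash
python3 - <<'E'
from h import *
c,p=wrist(); g=p[1]+p[0][:,2]*.164; print(g)
t=np.linspace(0,2*np.pi,73); ci=lambda x,y,z,r:np.c_[x+r*np.cos(t),y+r*np.sin(t),0*t+z]
for dz,r in((.018,.022),(.018,.019),(-.057,.022)):
    q=project(c,ci(g[0],g[1],g[2]+dz,r),p); print(dz,r,q.min(0).round(),q.max(0).round())
im=c['color'].copy(); g2=cv2.GaussianBlur(cv2.cvtColor(im,6),(3,3),0)
# hole0: fit center/radius by maximizing radial gradient along projected rim
gx=cv2.Sobel(g2,cv2.CV_32F,1,0);gy=cv2.Sobel(g2,cv2.CV_32F,0,1);G=np.hypot(gx,gy)
best=[]
for dx in np.arange(-.008,.0081,.001):
  for dy in np.arange(-.008,.0081,.001):
    q=project(c,ci(.603+dx,-.2655+dy,.034,.0245),p).astype(np.float32)
    best.append((cv2.remap(G,q[None,:,0],q[None,:,1],1).clip(0,60).mean(),round(.603+dx,4),round(-.2655+dy,4)))
print(sorted(best)[-5:])
for x,y,col in((best and sorted(best)[-1][1],sorted(best)[-1][2],(0,0,255)),):
    cv2.polylines(im,[project(c,ci(x,y,.034,.0245),p).astype(int)],True,col,1)
cv2.polylines(im,[project(c,ci(g[0],g[1],g[2]+.018,.019),p).astype(int)],True,(0,255,0),1)
cv2.polylines(im,[project(c,ci(g[0],g[1],g[2]-.057,.022),p).astype(int)],True,(255,0,0),1)
cv2.imwrite('pics/w3.png',cv2.resize(im[60:320,220:460],None,fx=2.3,fy=2.3))
E
```

```text
[ 0.58989301 -0.33640981  0.17528737]
0.018 0.022 [269. 230.] [363. 313.]
0.018 0.019 [275. 237.] [357. 308.]
-0.057 0.022 [284. 191.] [348. 252.]
[(np.float32(54.13973), np.float64(0.606), np.float64(-0.2695)), (np.float32(54.24288), np.float64(0.606), np.float64(-0.2675)), (np.float32(54.35418), np.float64(0.605), np.float64(-0.2685)), (np.float32(55.711853), np.float64(0.606), np.float64(-0.2685)), (np.float32(55.73718), np.float64(0.605), np.float64(-0.2695))]
```

View pics/w3.png

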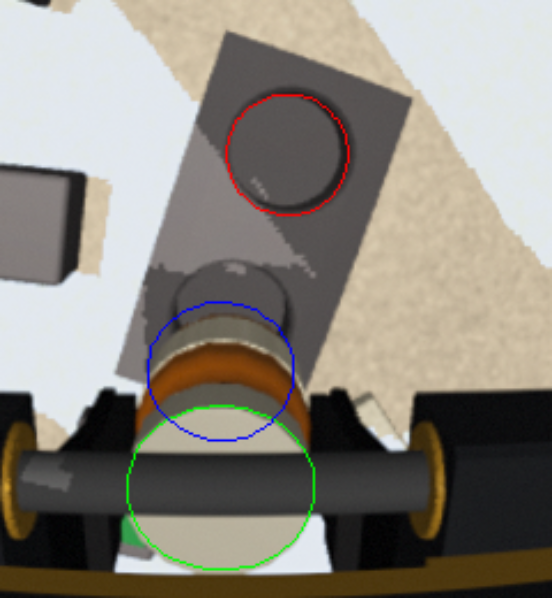

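The hole fit (red) and the lid circle (green) both match the picture, so I'm lowering the jar into the near well.

move_arm --deltas '[-0.5,0.35,2,0,0,0,-0.3,-0.5,0.35,5,0,0,0,-0.3,-0.5,0.35,7.5,0,0,0,-0.3,-0.5,0.35,7.5,0,0,0,-0.3]'

```text
t: 7.0
ee_pos: [0.5937, -0.341, 0.262]
orientation: [-179.7, -0.2, 100.3]
ft_force: [1.2, -0.1, -1.8]
grip_width: 0.483
gripper_force: 30.0
```

move_arm --deltas '[0,0,0.7,0,0,0,-0.3,0,0,1.4,0,0,0,-0.3,0,0,2.1,0,0,0,-0.3,0,0,2.6,0,0,0,-0.3,0,0,2.6,0,0,0,-0.3]'

```text
t: 7.62
ee_pos: [0.5944, -0.3406, 0.2402]
orientation: [180.0, -0.3, 100.3]
ft_force: [-1.9, 4.0, -0.1]
grip_width: 0.488
gripper_force: 30.0
```

move_arm --deltas '[0.12,0,0.4,0,0,0,-0.3,0.12,0,0.8,0,0,0,-0.3,0.12,0,1.1,0,0,0,-0.3,0.12,0,1.1,0,0,0,-0.3]'

```text
t: 8.12
ee_pos: [0.5942, -0.341, 0.2285]
orientation: [180.0, -0.1, 100.2]
ft_force: [-1.6, 4.7, 0.5]
grip_width: 0.487
gripper_force: 30.0
```

move_arm --deltas '[0,0,0,0,0,0,0.5,0,0,0,0,0,0,0.5,0,0,-5,0,0,0,0.5,0,0,-10,0,0,0,0.5,0,0,-12.3,0,0,0,0.8]'

```text
t: 8.75
ee_pos: [0.5942, -0.3432, 0.3561]
orientation: [179.7, 0.3, 100.1]
ft_force: [0.5, -1.2, 0.4]
grip_width: 0.798
gripper_force: 0.0
```

move_arm --deltas '[6,0,0,0,0,0,0.8,12,0,0,0,0,0,0.8,18,0,0,0,0,0,0.8,24,0,0,0,0,0,0.8,30,0,0,0,0,0,0.8]'

```text
t: 9.38
ee_pos: [0.5407, -0.0453, 0.3526]
orientation: [179.8, 0.1, 100.1]
ft_force: [0.6, 0.5, -0.1]
grip_width: 0.9
gripper_force: 0.0
```

move_arm --deltas '[6,0,0,0,0,0,0.8,12,0,0,0,0,0,0.8,18,0,0,0,0,0,0.8,24,0,0,0,0,0,0.8,30,0,0,0,0,0,0.8]'

```text
t: 10.0
ee_pos: [0.4882, 0.2501, 0.3527]
orientation: [179.8, -0.0, 100.1]
ft_force: [-0.0, -0.2, -0.3]
grip_width: 0.897
gripper_force: 0.0
```

move_arm --deltas '[6,-0.3,0,0,0,0,0.8,12,-0.7,0,0,0,0,0.8,15.4,-0.7,0,0,0,0,0.8,15.4,-0.7,0,0,0,0,0.8,15.4,-0.7,0,0,0,0,0.8]'

```text
t: 10.62
ee_pos: [0.4548, 0.3981, 0.352]
orientation: [179.9, 0.0, 100.1]
ft_force: [0.5, -0.8, 0.7]
grip_width: 0.902
gripper_force: 0.0
```

```bash
python3 - <<'E'
from h import *
c,p=wrist(); cv2.imwrite('pics/w4.png',c['color']); g=p[1]+p[0][:,2]*.164
for d in cams.find_in('jar0','wrist'): print(np.round(d['at']),round(d['confidence'],2),ground(c,d['at'],.05,p).round(3))
goto(.454,.4,.057,100)
im=c['color']; t=np.linspace(0,2*np.pi,73)
cv2.polylines(im,[project(c,np.c_[.454+.019*np.cos(t),.4+.019*np.sin(t),0*t+.075],p).astype(int)],True,(0,255,0),1)
cv2.imwrite('pics/w4.png',cv2.resize(im[80:340,180:460],None,fx=2.2,fy=2.2))
for n in('top',):
  c=cams.read_camera(n); cv2.imwrite(f'pics/{n}1.png',c['color'])
  for th in('cassette0','blank0','jar0'):
    print(n,th,[(list(map(round,d['at'])),round(d['confidence'],2)) for d in cams.find_in(th,n)])
E
```

```text
[314. 190.] 0.87 [[0.452 0.402 0.05 ]]
grasp [0.4551 0.3975 0.1881] yaw 100.0 delta cm [ 0.27 -0.08 13.11] rz 0.0 t 10.725 f [ 0.5 -0.4  0. ] w 0.902 j7 -31
top cassette0 [([249, 222], 0.66)]
top blank0 [([371, 239], 0.73), ([414, 232], 0.69)]
top jar0 [([425, 187], 0.7), ([179, 219], 0.59), ([415, 228], 0.31)]
```

View pics/w4.png

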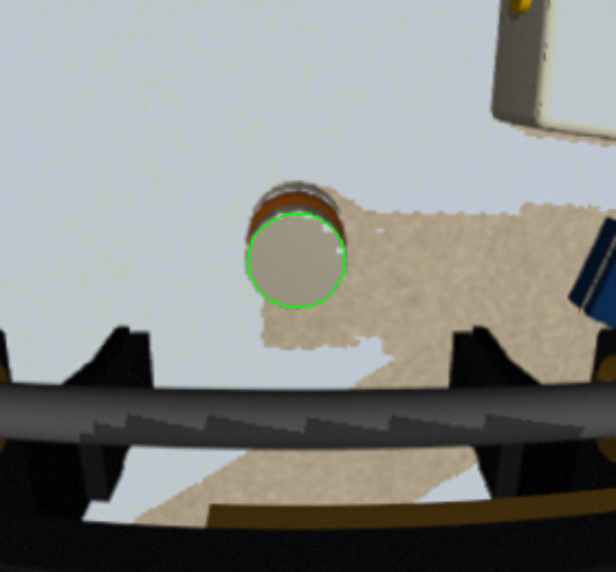

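move_arm --deltas '[0.3,-0.1,5,0,0,0,0.8,0.3,-0.1,10,0,0,0,0.8,0.3,-0.1,13.1,0,0,0,0.8,0.3,-0.1,13.1,0,0,0,0.8,0.3,-0.1,13.1,0,0,0,0.8]'

```text
t: 11.55
ee_pos: [0.4528, 0.4025, 0.2224]
orientation: [179.9, -0.1, 100.2]
ft_force: [-1.0, 0.3, -0.3]
grip_width: 0.9
gripper_force: 0.0
```

move_arm --deltas '[0,0,0,0,0,0,-0.3,0,0,0,0,0,0,-0.3,0,0,0,0,0,0,-0.3,0,0,0,0,0,0,-0.3,0,0,0,0,0,0,-0.3]'

```text
t: 12.18
ee_pos: [0.4521, 0.4023, 0.2209]
orientation: [180.0, -0.0, 100.2]
ft_force: [0.6, 0.7, 0.3]
grip_width: 0.486
gripper_force: 30.0
```

move_arm --deltas '[0,0,-4,0,0,0,-0.3,0,0,-9,0,0,0,-0.3,0,0,-12,0,0,0,-0.3,0,0,-12,0,0,0,-0.3]'

```text
t: 12.68
ee_pos: [0.4527, 0.4027, 0.3434]
orientation: [179.8, -0.2, 100.2]
ft_force: [-0.6, 0.9, -0.8]
grip_width: 0.493
gripper_force: 30.0
```

move_arm --deltas '[-6,0.3,0,0,0,0,-0.3,-12,0.6,0,0,0,0,-0.3,-18,0.9,0,0,0,0,-0.3,-24,1.2,0,0,0,0,-0.3,-30,1.5,0,0,0,0,-0.3]'

```text
t: 13.3
ee_pos: [0.5194, 0.1076, 0.3388]
orientation: [-179.8, 0.0, 100.2]
ft_force: [0.3, -0.0, -1.5]
grip_width: 0.486
gripper_force: 30.0
```

move_arm --deltas '[-6,0.3,0,0,0,0,-0.3,-12,0.6,0,0,0,0,-0.3,-18,0.9,0,0,0,0,-0.3,-24,1.2,0,0,0,0,-0.3,-30,1.5,0,0,0,0,-0.3]'

```text
t: 13.92
ee_pos: [0.5876, -0.1845, 0.3386]
orientation: [-179.9, -0.1, 100.2]
ft_force: [1.3, 1.2, -1.3]
grip_width: 0.481
gripper_force: 30.0
```

move_arm --deltas '[-5,0.2,0,0,0,0,-0.3,-8.4,0.3,0,0,0,0,-0.3,-8.4,0.3,0,0,0,0,-0.3,-8.4,0.3,0,0,0,0,-0.3]'

```text
t: 14.42
ee_pos: [0.6055, -0.2642, 0.3388]
orientation: [-179.9, -0.1, 100.2]
ft_force: [0.4, -0.1, -0.9]
grip_width: 0.487
gripper_force: 30.0
```

```bash
python3 -c "
from h import *
goto(.605,-.2675,.065,100)"
```

```text
grasp [ 0.605  -0.2639  0.1748] yaw 100.2 delta cm [-0.38 -0.04 10.98] rz 0.004 t 14.425 f [ 0.4 -0.1 -0.9] w 0.487 j7 42
```

move_arm --deltas '[-0.35,0,3,0,0,0,-0.3,-0.35,0,6,0,0,0,-0.3,-0.35,0,7.5,0,0,0,-0.3,-0.35,0,7.5,0,0,0,-0.3]'

```text
t: 14.92
ee_pos: [0.6062, -0.2671, 0.2645]
orientation: [-179.9, -0.1, 100.3]
ft_force: [-0.1, -0.5, -0.5]
grip_width: 0.488
gripper_force: 30.0
```

move_arm --deltas '[0,0,0.7,0,0,0,-0.3,0,0,1.4,0,0,0,-0.3,0,0,2.1,0,0,0,-0.3,0,0,2.6,0,0,0,-0.3,0,0,2.6,0,0,0,-0.3]'

```text
t: 15.55
ee_pos: [0.6062, -0.2685, 0.2391]
orientation: [-180.0, -0.0, 100.2]
ft_force: [-0.8, 0.1, -1.2]
grip_width: 0.488
gripper_force: 30.0
```

move_arm --deltas '[0,0,0.5,0,0,0,-0.3,0,0,1.0,0,0,0,-0.3,0,0,1.1,0,0,0,-0.3,0,0,1.1,0,0,0,0.5,0,0,1.1,0,0,0,0.5]'

```text
t: 16.18
ee_pos: [0.6068, -0.2691, 0.2294]
orientation: [179.9, 0.1, 100.2]
ft_force: [-0.1, -0.1, 0.6]
grip_width: 0.637
gripper_force: 0.0
```

move_arm --deltas '[0,0,-2,0,0,0,0.5,0,0,-6,0,0,0,0.5,0,0,-11,0,0,0,0.5,0,0,-16,0,0,0.1,0.5,0,0,-16,0,0,0.28,0.5]'

```text
t: 16.8
ee_pos: [0.6069, -0.2702, 0.3964]
orientation: [179.3, 0.1, 83.8]
ft_force: [0.1, -0.3, -0.3]
grip_width: 0.748
gripper_force: 0.0
```

```bash
python3 -c "
from h import *
goto(.42,-.28,.23,1.6)"
```

```text
grasp [ 0.6087 -0.2708  0.2324] yaw 83.8 delta cm [ -2.95 -18.67   0.03] rz 1.435 t 16.8 f [ 0.1 -0.3 -0.3] w 0.748 j7 27
```

move_arm --deltas '[-0.6,-3.7,0,0,0,0.18,0.5,-1.2,-7.4,0,0,0,0.36,0.5,-1.8,-11.1,0,0,0,0.54,0.5,-2.4,-15,0,0,0,0.72,0.5,-3,-18.7,0,0,0,0.9,0.5]'

```text
t: 17.42
ee_pos: [0.4158, -0.2804, 0.39]
orientation: [179.9, -0.1, 32.2]
ft_force: [0.2, 0.8, -0.7]
grip_width: 0.748
gripper_force: 0.0
```

move_arm --deltas '[0,0,0,0,0,0.18,0.5,0,0,0,0,0,0.36,0.5,0,0,0,0,0,0.535,0.5,0,0,0,0,0,0.535,0.5]'

```text
t: 17.92
ee_pos: [0.417, -0.2801, 0.3901]
orientation: [180.0, -0.1, 2.0]
ft_force: [-0.6, -0.2, 0.5]
grip_width: 0.75
gripper_force: 0.0
```

```bash
python3 - <<'E'
from h import *
goto(.42,-.28,.23,1.6)
c,p=wrist(); cv2.imwrite('pics/w5.png',c['color'])
for th in('blank0','jar0'):
    for d in cams.find_in(th,'wrist'): print(th,np.round(d['at']),round(d['confidence'],2),ground(c,d['at'],.04,p).round(3))
print(project(c,[[.409,-.315,.092],[.386,-.176,.092]],p))
E
```

```text
grasp [ 0.4174 -0.2801  0.2261] yaw 2.0 delta cm [ 0.26 -0.   -0.39] rz 0.007 t 17.925 f [-0.6 -0.2  0.5] w 0.75 j7 -57
blank0 [237. 168.] 0.93 [[ 0.435 -0.192  0.04 ]]
blank0 [353. 150.] 0.61 [[ 0.458 -0.319  0.04 ]]
jar0 [311.  15.] 0.88 [[ 0.606 -0.269  0.04 ]]
jar0 [384.  23.] 0.66 [[ 0.602 -0.347  0.04 ]]
[[352.28516328 207.29680375]
 [209.98535627 224.61102015]]
```

View pics/w5.png

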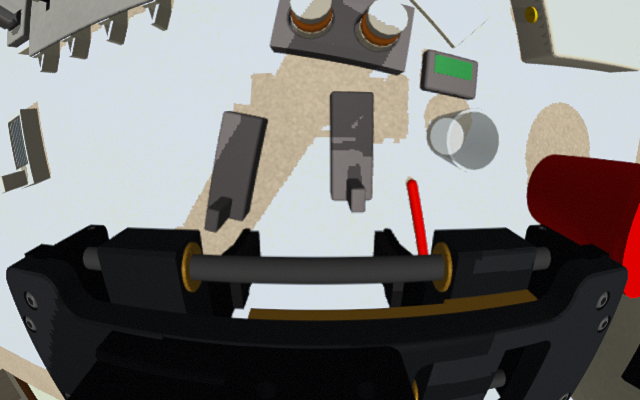

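```bash
cat >> h.py <<'E'
def wire(x,y,yaw,n=40):
    a=np.radians(yaw); R=np.array([[np.cos(a),-np.sin(a)],[np.sin(a),np.cos(a)]]); out=[]
    for (x0,x1,y0,y1,z) in ((-.06,.06,-.023,.023,.04),(-.058,-.034,-.007,.007,.092)):
        q=np.array([(x0,y0),(x1,y0),(x1,y1),(x0,y1),(x0,y0)])
        s=np.vstack([q[i]+(q[i+1]-q[i])*np.linspace(0,1,n)[:,None] for i in range(4)])@R.T+[x,y]
        out.append(np.c_[s,np.full(len(s),z)])
    return np.vstack(out)
def fit_part(c,pose,x,y,yaw,span=.012):
    from scipy.optimize import differential_evolution as de
    g=cv2.GaussianBlur(cv2.cvtColor(c['color'],6),(0,0),1.2)
    G=np.hypot(cv2.Sobel(g,cv2.CV_32F,1,0),cv2.Sobel(g,cv2.CV_32F,0,1)).clip(0,80)
    def cost(v):
        q=project(c,wire(*v,n=15),pose).astype(np.float32); return -float(cv2.remap(G,q[None,:,0],q[None,:,1],1).mean())
    r=de(cost,[(x-span,x+span),(y-span,y+span),(yaw-6,yaw+6)],seed=1,maxiter=60,tol=1e-4)
    q=project(c,wire(*r.x),pose).astype(int); cv2.polylines(c['color'],[q[:160],q[160:]],True,(0,255,0),1)
    x,y,w=r.x; a=np.radians(w)
    print('part',r.x.round(4),'score',round(-r.fun,1),'fin',(x-.046*np.cos(a)).round(4),(y-.046*np.sin(a)).round(4)); return r.x
E
python3 - <<'E'
from h import *
c,p=wrist()
fit_part(c,p,.456,-.317,1.6); fit_part(c,p,.431,-.185,-11.5)
cv2.imwrite('pics/w6.png',cv2.resize(c['color'][80:260,180:400],None,fx=3,fy=3))
E
```

```text
part [ 0.4617 -0.3173  2.6737] score 75.1 fin 0.4158 -0.3195
part [  0.4356  -0.1861 -11.2978] score 75.1 fin 0.3905 -0.1771
```

View pics/w6.png

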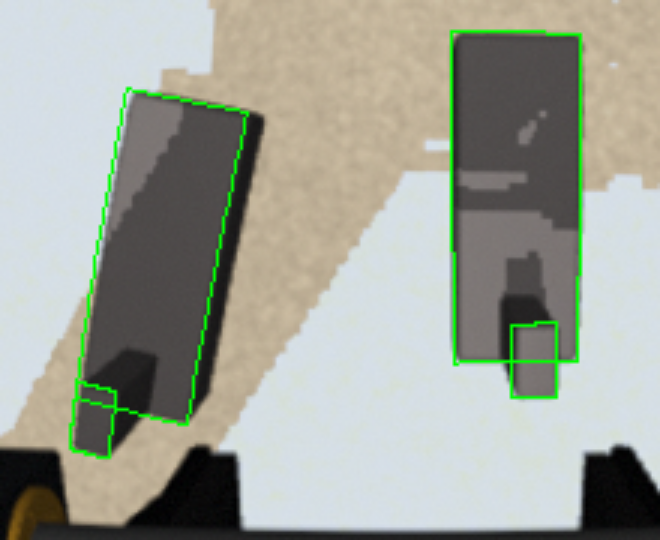

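move_arm --deltas '[-1,-5,0,0,0,0.12,0.5,-2.3,-10.4,1,0,0,0.232,0.5,-2.3,-10.4,6,0,0,0.232,0.5,-2.3,-10.4,10,0,0,0.232,0.5,-2.3,-10.4,10,0,0,0.232,0.5]'

```text
t: 18.75
ee_pos: [0.3894, -0.1758, 0.2868]
orientation: [180.0, 0.3, -11.3]
ft_force: [0.1, -0.3, -0.7]
grip_width: 0.746
gripper_force: 0.0
```

```bash
python3 -c "
from h import *
goto(.3905,-.1771,.075,-11.3)"
```

```text
grasp [ 0.3884 -0.1757  0.1228] yaw -11.3 delta cm [0.26 0.09 4.78] rz -0.0 t 18.75 f [ 0.1 -0.3 -0.7] w 0.746 j7 -85
```

move_arm --deltas '[0.3,0.1,2,0,0,0,0.5,0.3,0.1,4.8,0,0,0,0.5,0.3,0.1,4.8,0,0,0,0.5]'

```text
t: 19.12
ee_pos: [0.3935, -0.178, 0.241]
orientation: [180.0, 0.1, -11.4]
ft_force: [-0.8, -0.0, -0.3]
grip_width: 0.749
gripper_force: 0.0
```

move_arm --deltas '[0,0,0,0,0,0,-0.8,0,0,0,0,0,0,-0.8,0,0,0,0,0,0,-0.8,0,0,0,0,0,0,-0.8,0,0,0,0,0,0,-0.8]' --force 50

```text
t: 19.75
ee_pos: [0.3935, -0.1778, 0.2409]
orientation: [-180.0, -0.0, -11.4]
ft_force: [0.2, 0.9, -0.7]
grip_width: 0.265
gripper_force: 0.0
```

move_arm --deltas '[0,0,-0.5,0,0,0,-0.8,0,0,-1,0,0,0,-0.8,0,0,-1,0,0,0,-0.8]'

```text
t: 20.12
ee_pos: [0.3935, -0.1778, 0.251]
orientation: [-180.0, -0.0, -11.3]
ft_force: [0.4, 0.5, -2.5]
grip_width: 0.157
gripper_force: 50.0
```

```bash
python3 -c "
from h import *
s=bot.state(); print(s['moment'],s['gripper_force'])
a=np.radians(8.4); d=np.array([-.15,0]); R=np.array([[np.cos(a),-np.sin(a)],[np.sin(a),np.cos(a)]])
m=np.array([.616,.028])+R@(d+[-.046,0]); print(m); goto(m[0],m[1],.085,8.4)"
```

```text
[-0.04567612  0.21046423 -0.01661697] 49.99844580888748
[ 0.42210262 -0.00063227]
grasp [ 0.3936 -0.1778  0.087 ] yaw -11.3 delta cm [ -0.69 -17.93   0.21] rz -0.345 t 20.125 f [ 0.4  0.5 -2.5] w 0.157 j7 -81
```

move_arm --deltas '[0.5,-4,0,0,0,-0.07,-0.8,1,-8,0,0,0,-0.14,-0.8,1.5,-12,0,0,0,-0.21,-0.8,2,-16,0,0,0,-0.28,-0.8,2.1,-19,0,0,0,-0.344,-0.8]'

```text
t: 20.75
ee_pos: [0.4518, 0.0061, 0.2506]
orientation: [180.0, 0.0, 8.6]
ft_force: [-0.9, 0.8, -2.4]
grip_width: 0.157
gripper_force: 50.0
```

move_arm --deltas '[0,0,0,0,0,0,-0.8,0,0,0,0,0,0,-0.8]'

```text
t: 21.0
ee_pos: [0.4512, 0.0037, 0.2505]
orientation: [180.0, 0.1, 8.3]
ft_force: [0.2, -0.4, -2.1]
grip_width: 0.156
gripper_force: 50.0
```

```bash
python3 - <<'E'
from h import *
c,p=wrist(); g=p[1]+p[0][:,2]*.164; print(g,bot.state()['ft_force'])
a=np.radians(8.4); R=np.array([[np.cos(a),-np.sin(a)],[np.sin(a),np.cos(a)]]); o=np.array([.616,.028])
D=[(0,-.116,.054),(0,.116,.054),(.125,.116,.054),(.125,-.116,.054)]
q=project(c,[[*(o+R@d[:2]),d[2]] for d in np.array(D)],p); print(q.round(0))
im=c['color'].copy(); cv2.polylines(im,[q.astype(int)],True,(0,0,255),1)
cv2.imwrite('pics/w7.png',im)
E
```

```text
[0.45105138 0.00353665 0.08651718] [ 0.77790625 -0.90013122 -2.10561794]
[[ 491.  -11.]
 [ 138.  -10.]
 [ 165. -134.]
 [ 465. -135.]]
```

View pics/w7.png

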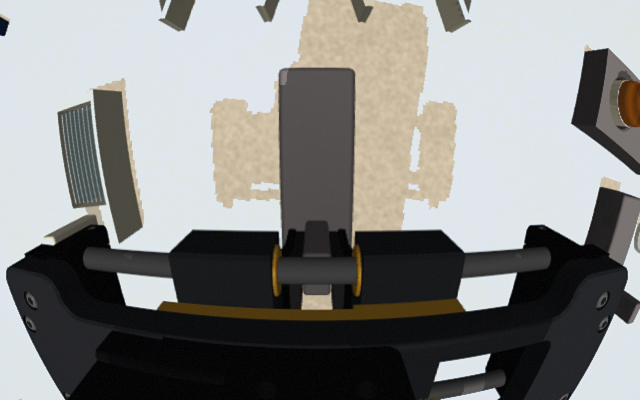

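```bash
python3 - <<'E'
from h import *
c,p=wrist()
a=np.radians(8.4); R=np.array([[np.cos(a),-np.sin(a)],[np.sin(a),np.cos(a)]]); o=np.array([.616,.028])
for z in(.036,0):
    P=ground(c,[(163,22),(258,15),(371,15),(465,22),(178,29),(266,20),(363,20),(455,28)],z,p)
    print(z,((P[:,:2]-o)@R).round(4).tolist())
im=c['color'][0:90,150:480]; cv2.imwrite('pics/w8.png',cv2.resize(im,None,fx=2.42,fy=2.42,interpolation=cv2.INTER_CUBIC))
E
```

```text
0.036 [[-0.021, 0.1036], [-0.0254, 0.0356], [-0.0258, -0.0365], [-0.0223, -0.1031], [-0.0285, 0.0914], [-0.0294, 0.0303], [-0.0297, -0.0313], [-0.0283, -0.095]]
0 [[-0.0072, 0.123], [-0.0124, 0.0424], [-0.0129, -0.0429], [-0.0087, -0.1218], [-0.016, 0.1085], [-0.0171, 0.0362], [-0.0175, -0.0367], [-0.0157, -0.1121]]
```

View pics/w8.png

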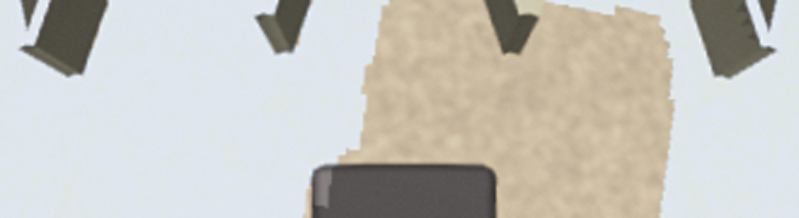

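```bash
python3 - <<'E'
from h import *
c,p=wrist()
a=np.radians(8.4); R=np.array([[np.cos(a),-np.sin(a)],[np.sin(a),np.cos(a)]]); o=np.array([.616,.028])
for z,q in((0,[(179.8,31),(268,21.5),(361.6,21.5),(449,31.4)]),(.036,[(160,19.4),(256.2,6.2),(371.9,6.2),(469,20.7)])):
    print(((ground(c,q,z,p)[:,:2]-o)@R).round(4).tolist())
g=(p[1]+p[0][:,2]*.164)[:2]; print('grasp in dock',(g-o)@R,'blank front corners',((ground(c,[(280,70),(353.5,70)],.047,p)[:,:2]-o)@R).round(4).tolist())
E
```

```text
[[-0.0179, 0.1068], [-0.0184, 0.0345], [-0.0187, -0.0357], [-0.0196, -0.1067]]
[[-0.0184, 0.1062], [-0.0188, 0.0368], [-0.0193, -0.0374], [-0.0207, -0.1066]]
grasp in dock [-0.16672035 -0.00049738] blank front corners [[-0.0655, 0.0197], [-0.0656, -0.0236]]
```

move_arm --deltas '[0,-0.1,0.3,0,0,0,-0.8,0,-0.1,0.6,0,0,0.006,-0.8,0,-0.1,0.6,0,0,0.006,-0.8]'

```text
t: 21.52
ee_pos: [0.4515, 0.0051, 0.2456]
orientation: [-180.0, 0.0, 8.0]
ft_force: [-3.7, -0.9, 7.2]
grip_width: 0.156
gripper_force: 50.0
```

move_arm --deltas '[1.2,0,0,0,0,0,-0.8,2.4,0,0,0,0,0,-0.8,3.6,0,0,0,0,0,-0.8,4.8,0,0,0,0,0,-0.8,6,0,0,0,0,0,-0.8]'

```text
t: 22.15
ee_pos: [0.5109, 0.0133, 0.2455]
orientation: [-180.0, 0.1, 8.0]
ft_force: [-6.5, -0.6, 9.8]
grip_width: 0.16
gripper_force: 50.0
```

move_arm --deltas '[1,0,-0.05,0,0,0,-0.8,2,0,-0.05,0,0,0,-0.8,3,0,-0.05,0,0,0,-0.8,4,0,-0.05,0,0,0,-0.8,5,0,-0.05,0,0,0,-0.8]'

```text
t: 22.78
ee_pos: [0.5606, 0.0205, 0.2456]
orientation: [-180.0, 0.1, 8.0]
ft_force: [-3.5, 0.3, 7.1]
grip_width: 0.16
gripper_force: 50.0
```

move_arm --deltas '[0.4,0,0,0,0,0,-0.8,0.8,0,0,0,0,0,-0.8,1.2,0,0,0,0,0,-0.8,1.6,0,0,0,0,0,-0.8,1.8,0,0,0,0,0,-0.8]'

```text
t: 23.4
ee_pos: [0.5781, 0.0229, 0.2456]
orientation: [-180.0, 0.0, 8.0]
ft_force: [-4.2, -0.8, 6.6]
grip_width: 0.159
gripper_force: 50.0
```

move_arm --deltas '[0.2,0,0,0,0,0,-0.8,0.4,0,0,0,0,0,-0.8,0.6,0,0,0,0,0,-0.8,0.8,0,0,0,0,0,-0.8,0.8,0,0,0,0,0,-0.8]'

```text
t: 24.02
ee_pos: [0.5861, 0.0241, 0.2456]
orientation: [-180.0, 0.0, 8.0]
ft_force: [-2.8, -0.6, 4.5]
grip_width: 0.152
gripper_force: 50.0
```

move_arm --deltas '[0.2,0,0,0,0,0,-0.8,0.4,0,0,0,0,0,-0.8,0.6,0,0,0,0,0,-0.8,0.6,0,0,0,0,0,-0.8]'

```text
t: 24.52
ee_pos: [0.592, 0.0249, 0.2456]
orientation: [-180.0, 0.0, 8.0]
ft_force: [-2.7, 0.3, 5.2]
grip_width: 0.156
gripper_force: 50.0
```

move_arm --deltas '[0.2,0,0,0,0,0,-0.8,0.4,0,0,0,0,0,-0.8,0.6,0,0,0,0,0,-0.8,0.6,0,0,0,0,0,-0.8]'

```text
t: 25.02
ee_pos: [0.5978, 0.0257, 0.2456]
orientation: [-180.0, 0.1, 8.0]
ft_force: [-3.8, -0.7, 6.4]
grip_width: 0.155
gripper_force: 50.0
```

move_arm --deltas '[0.15,0,0,0,0,0,-0.8,0.3,0,0,0,0,0,-0.8,0.4,0,0,0,0,0,-0.8,0.4,0,0,0,0,0,-0.8]'

```text
t: 25.52
ee_pos: [0.5993, 0.0256, 0.2456]
orientation: [-179.9, 0.6, 8.0]
ft_force: [-16.5, -1.7, 15.8]
grip_width: 0.156
gripper_force: 50.0
```

move_arm --deltas '[0.15,0,0,0,0,0,-0.8,0.3,0,0,0,0,0,-0.8,0.3,0,0,0,0,0,-0.8]'

```text
t: 25.9
ee_pos: [0.6006, 0.0256, 0.2455]
orientation: [-179.8, 0.9, 8.0]
ft_force: [-23.9, -0.8, 23.2]
grip_width: 0.154
gripper_force: 50.0
```

```bash
python3 - <<'E'
from h import *
im=cams.read_camera('scene')['color']; a=cv2.imread('pics/scene0.png')
s=(slice(220,290),slice(280,410)); f=lambda i:cv2.resize(i[s],None,fx=3,fy=3,interpolation=cv2.INTER_CUBIC)
cv2.imwrite('pics/fl1.png',np.hstack([f(a),f(im)]))
E
```

```text
(no output)
```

View pics/fl1.png

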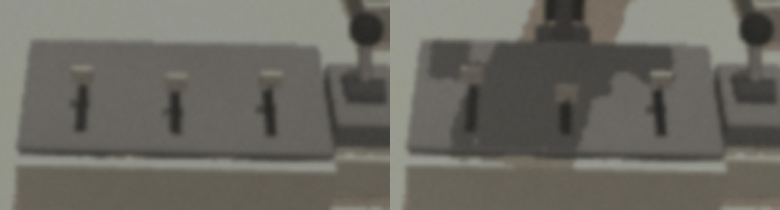

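move_arm --deltas '[-0.2,0,0,0,0,0,0,-0.2,0,0,0,0,0,0,-0.2,0,0,0,0,0,0,-0.2,0,-4,0,0,0,0,-0.2,0,-9,0,0,0,0]'

```text
t: 26.58
ee_pos: [0.6026, 0.0269, 0.335]
orientation: [180.0, 0.1, 8.0]
ft_force: [0.9, 0.8, 0.5]
grip_width: 0.491
gripper_force: 0.0
```

move_arm --deltas '[-1,1,-2,0,0,0,0.2,-5,6,-4,0,0,0,0.5,-9,11,-4,0,0,0,0.5,-13,16,-4,0,0,0,0.5,-17,21,-4,0,0,0,0.5]'

```text
t: 27.2
ee_pos: [0.4666, -0.1992, 0.3747]
orientation: [-180.0, 0.0, 8.0]
ft_force: [1.2, -0.6, 0.3]
grip_width: 0.747
gripper_force: 0.0
```

```bash
python3 -c "
from h import *
goto(.4174,-.3,.22,2.7)"
```

```text
grasp [ 0.4665 -0.1991  0.2107] yaw 8.0 delta cm [-6.27  9.31 -0.93] rz 0.093 t 27.2 f [ 1.2 -0.6  0.3] w 0.747 j7 -61
```

move_arm --deltas '[-3,4.5,-0.5,0,0,0.05,0.5,-6.3,9.3,-0.9,0,0,0.093,0.5,-6.3,9.3,-0.9,0,0,0.093,0.5,-6.3,9.3,-0.9,0,0,0.093,0.5]'

```text
t: 27.7
ee_pos: [0.4187, -0.2979, 0.3836]
orientation: [-179.9, 0.0, 2.7]
ft_force: [0.0, 0.3, 0.4]
grip_width: 0.748
gripper_force: 0.0
```

```bash
python3 - <<'E'
from h import *
c,p=wrist(); q=c['color'].copy()
for d in cams.find_in('blank0','wrist'): print(np.round(d['at']),round(d['confidence'],2),ground(c,d['at'],.04,p).round(3))
x,y,w=fit_part(c,p,.4617,-.3173,2.7)
a=np.radians(w); goto(x-.046*np.cos(a),y-.046*np.sin(a),.075,w)
cv2.imwrite('pics/w9.png',c['color'][60:300,150:470])
E
```

```text
[339. 150.] 0.94 [[ 0.459 -0.32   0.04 ]]
[76. 42.] 0.75 [[0.603 0.027 0.04 ]]
part [ 0.462  -0.3178  3.1364] score 74.7 fin 0.4161 -0.3203
grasp [ 0.4195 -0.2966  0.2197] yaw 2.8 delta cm [-0.45  2.36 14.47] rz -0.005 t 27.8 f [-0.3  0.7  0. ] w 0.749 j7 -53
```

move_arm --deltas '[-0.45,2.35,4,0,0,0,0.2,-0.45,2.35,9,0,0,0,0.2,-0.45,2.35,13,0,0,0,0.2,-0.45,2.35,14.45,0,0,0,0.2,-0.45,2.35,14.45,0,0,0,0.2]'

```text
t: 28.42
ee_pos: [0.416, -0.3211, 0.2394]
orientation: [-180.0, 0.1, 2.8]
ft_force: [-0.6, -0.9, 0.8]
grip_width: 0.603
gripper_force: 0.0
```

move_arm --deltas '[0,0,0,0,0,0,-0.8,0,0,0,0,0,0,-0.8,0,0,0,0,0,0,-0.8,0,0,0,0,0,0,-0.8,0,0,0,0,0,0,-0.8]'

```text
t: 29.05
ee_pos: [0.4156, -0.3217, 0.2399]
orientation: [-180.0, -0.0, 2.7]
ft_force: [-0.9, 2.3, 2.4]
grip_width: 0.156
gripper_force: 49.9
```

move_arm --deltas '[0,0,0,0,0,0,-0.8,0,0,-0.4,0,0,0,-0.8,0,0,-0.8,0,0,0,-0.8,0,0,-0.8,0,0,0,-0.8]'

```text
t: 29.55
ee_pos: [0.4156, -0.322, 0.248]
orientation: [180.0, -0.0, 2.7]
ft_force: [0.2, 0.5, -2.3]
grip_width: 0.154
gripper_force: 49.9
```

```bash
python3 -c "
from h import *
print(bot.state()['gripper_force']);goto(.4662,-.0639,.083,8)"
```

```text
49.885927978903055
grasp [ 0.4157 -0.322   0.084 ] yaw 2.7 delta cm [  6.26 -25.54   0.1 ] rz -0.093 t 29.55 f [ 0.2  0.5 -2.3] w 0.154 j7 -40
```

move_arm --deltas '[0,-5,0,0,0,0,-0.8,0.5,-10,0,0,0,0,-0.8,2,-15,0,0,0,-0.03,-0.8,4,-20,0,0,0,-0.06,-0.8,6.2,-25.5,0,0,0,-0.093,-0.8]'

```text
t: 30.18
ee_pos: [0.4657, -0.0629, 0.2481]
orientation: [-180.0, -0.1, 8.0]
ft_force: [1.7, -0.8, -1.0]
grip_width: 0.157
gripper_force: 49.9
```

move_arm --deltas '[0,0,0,0,0,0,-0.8,0,0,0,0,0,0,-0.8]'

```text
t: 30.42
ee_pos: [0.4653, -0.0645, 0.2476]
orientation: [180.0, 0.0, 8.0]
ft_force: [0.4, -0.1, -2.6]
grip_width: 0.155
gripper_force: 49.9
```

```bash
cat >> h.py <<'E'
O=np.array([.6209,.0285]); A=np.radians(8.0); RD=np.array([[np.cos(A),-np.sin(A)],[np.sin(A),np.cos(A)]])
def indock(lane_y):
    """where the grasp is in dock axes, held-part model overlay and nose tips overlay"""
    c,p=wrist(); s=bot.state(); g=p[1]+p[0][:,2]*.164; d=(g[:2]-O)@RD; yaw=s['orientation'][2]; a=np.radians(yaw)
    print('grasp dock',d.round(4),'z',g[2].round(4),'yaw',round(yaw,2),'lat err',round(d[1]-lane_y,4),'f',np.round(s['ft_force'],1))
    im=c['color'].copy()
    W=wire(g[0]+.046*np.cos(a),g[1]+.046*np.sin(a),yaw)[:160]; W[:,2]+=g[2]-.076
    cv2.polylines(im,[project(c,W,p).astype(int)],True,(0,255,0),1)
    for y in(-.105,-.035,.035,.105):
        w=O+RD@[-.024,y]; q=project(c,[[*w,0],[*w,.036]],p).astype(int); cv2.line(im,tuple(map(int,q[0])),tuple(map(int,q[1])),(0,0,255),1)
    return im
E
python3 - <<'E'
from h import *
im=indock(-.07); cv2.imwrite('pics/w10.png',cv2.resize(im[0:200,120:520],None,fx=2,fy=2,interpolation=cv2.INTER_CUBIC))
E
```

```text
grasp dock [-0.1671 -0.0705] z 0.0836 yaw 7.93 lat err -0.0005 f [-0.2 -0.4 -2.4]
```

View pics/w10.png

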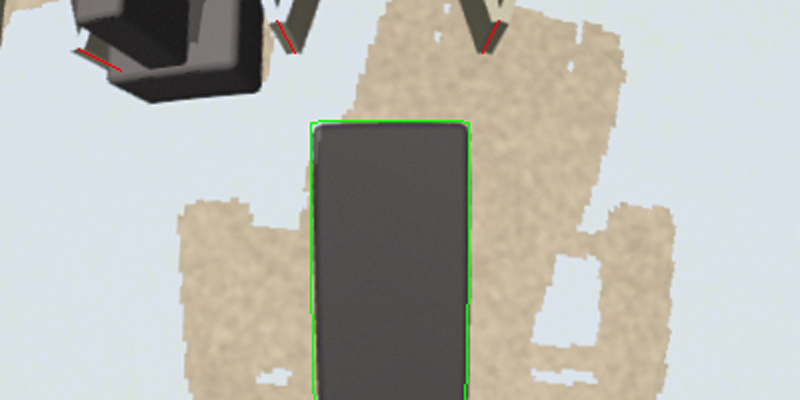

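The nose tips (red) and the held part (green) line up with the models, so I'm inserting the blank in lane 0.

move_arm --deltas '[0,0,0.4,0,0,0,-0.8,0,-0.05,0.7,0,0,0,-0.8,0,-0.05,0.7,0,0,0,-0.8]'

```text
t: 30.85
ee_pos: [0.4651, -0.0642, 0.2404]
orientation: [-180.0, 0.0, 7.9]
ft_force: [0.1, -0.2, -1.7]
grip_width: 0.161
gripper_force: 49.9
```

move_arm --deltas '[1.2,0,0,0,0,0,-0.8,2.4,0,0,0,0,0,-0.8,3.6,0,0,0,0,0,-0.8,4.8,0,0,0,0,0,-0.8,6,0,0,0,0,0,-0.8]'

```text
t: 31.48
ee_pos: [0.5258, -0.0552, 0.2407]
orientation: [180.0, 0.0, 8.0]
ft_force: [-0.6, -0.4, -1.6]
grip_width: 0.16
gripper_force: 49.9
```

move_arm --deltas '[1.2,0,0,0,0,0,-0.8,2.4,0,0,0,0,0,-0.8,3.6,0,0,0,0,0,-0.8,4.8,0,0,0,0,0,-0.8,6,0,0,0,0,0,-0.8]'

```text
t: 32.1
ee_pos: [0.5851, -0.0469, 0.2407]
orientation: [-180.0, 0.0, 8.0]
ft_force: [-0.0, -0.4, -2.7]
grip_width: 0.162
gripper_force: 49.9
```

move_arm --deltas '[0.2,0,0,0,0,0,-0.8,0.4,0,0,0,0,0,-0.8,0.6,0,0,0,0,0,-0.8,0.8,0,0,0,0,0,-0.8,0.8,0,0,0,0,0,-0.8]'

```text
t: 32.72
ee_pos: [0.5922, -0.0458, 0.2408]
orientation: [-180.0, -0.0, 8.0]
ft_force: [-1.0, 0.5, -2.3]
grip_width: 0.157
gripper_force: 49.9
```

move_arm --deltas '[0.2,0,0,0,0,0,-0.8,0.4,0,0,0,0,0,-0.8,0.6,0,0,0,0,0,-0.8,0.6,0,0,0,0,0,-0.8]'

```text
t: 33.22
ee_pos: [0.598, -0.045, 0.2406]
orientation: [-180.0, 0.0, 8.0]
ft_force: [-2.2, 1.1, -2.0]
grip_width: 0.157
gripper_force: 49.9
```

move_arm --deltas '[0.15,0,0,0,0,0,-0.8,0.3,0,0,0,0,0,-0.8,0.4,0,0,0,0,0,-0.8,0.4,0,0,0,0,0,-0.8]'

```text
t: 33.72
ee_pos: [0.5996, -0.0451, 0.2403]
orientation: [-179.9, 0.5, 8.0]
ft_force: [-12.8, 0.1, 6.4]
grip_width: 0.158
gripper_force: 49.9
```

move_arm --deltas '[0.2,0,0,0,0,0,-0.8,0.4,0,0,0,0,0,-0.8,0.4,0,0,0,0,0,-0.8]'

```text
t: 34.1
ee_pos: [0.6012, -0.0448, 0.2399]
orientation: [-179.7, 1.0, 8.0]
ft_force: [-23.1, 0.2, 14.4]
grip_width: 0.157
gripper_force: 50.0
```

```bash
cat >> h.py <<'E'
def flags():
    im=cams.read_camera('scene')['color']; a=cv2.imread('pics/scene0.png')
    for i,u in enumerate((307,339,370)):
        t=a[241:251,u-6:u+7]; r=cv2.matchTemplate(im[236:262,u-10:u+11],t[:7],cv2.TM_CCOEFF_NORMED); m=cv2.minMaxLoc(r)
        print('flag',i,'shift px',m[3][1]-5,m[3][0]-4,'score',round(m[1],2))
    return im
E
python3 - <<'E'
from h import *
im=flags(); a=cv2.imread('pics/scene0.png')
s=(slice(220,290),slice(280,410)); f=lambda i:cv2.resize(i[s],None,fx=3,fy=3,interpolation=cv2.INTER_CUBIC)
cv2.imwrite('pics/fl2.png',np.hstack([f(a),f(im)]))
E
```

```text
flag 0 shift px 7 0 score 0.8
flag 1 shift px 4 0 score 0.87
flag 2 shift px 0 0 score 0.99
```

move_arm --deltas '[-0.2,0,0,0,0,0,0,-0.2,0,0,0,0,0,0,-0.2,0,0,0,0,0,0,-0.2,0,-4,0,0,0,0,-0.2,0,-9,0,0,0,0]'

```text
t: 34.78
ee_pos: [0.604, -0.0439, 0.3309]
orientation: [180.0, 0.1, 8.0]
ft_force: [1.6, 0.9, 0.5]
grip_width: 0.493
gripper_force: 0.0
```

move_arm --deltas '[-1,-1,-3,0,0,0,0.2,-5,-6,-5,0,0,0,0.2,-8,-11,-5,0,0,0,0.2,-11,-16,-5,0,0,0,0.2,-14,-21,-5,0,0,0,0.2]'

```text
t: 35.4
ee_pos: [0.435, 0.1457, 0.3815]
orientation: [-179.9, -0.1, 8.0]
ft_force: [0.5, -0.2, 0.8]
grip_width: 0.598
gripper_force: 0.0
```

```bash
python3 -c "
from h import *
goto(.425,.165,.22,11.6)"
```

```text
grasp [0.4354 0.146  0.2175] yaw 8.0 delta cm [-0.76 -2.03 -0.25] rz -0.063 t 35.4 f [ 0.5 -0.2  0.8] w 0.598 j7 -107
```

```bash
python3 - <<'E'
from h import *
c,p=wrist()
for d in cams.find_in('cassette0','wrist'): print(np.round(d['at']),round(d['confidence'],2),ground(c,d['at'],.04,p).round(3))
x,y,w=fit_part(c,p,.4636,.1841,11.6,.02)
a=np.radians(w); goto(x-.046*np.cos(a),y-.046*np.sin(a),.075,w)
im=cams.read_camera('scene')['color']; s=(slice(220,290),slice(280,410)); f=lambda i:cv2.resize(i[s],None,fx=3,fy=3)
A=cv2.resize(c['color'][60:300,150:470],None,fx=1.25,fy=1.25); out=np.zeros((max(300,210),400+390,3),np.uint8); out[:300,:400]=A; out[:210,400:]=f(im)
cv2.imwrite('pics/w11.png',out)
E
```

```text
[281. 154.] 0.57 [[0.466 0.187 0.04 ]]
[596. 126.] 0.22 [[ 0.587 -0.237  0.04 ]]
part [ 0.4829  0.1895 16.0253] score 61.7 fin 0.4387 0.1768
grasp [0.4328 0.1501 0.2171] yaw 8.6 delta cm [ 0.98 -2.49 14.21] rz -0.13 t 35.5 f [0.5 0.9 0.4] w 0.604 j7 -106
```

View pics/w11.png

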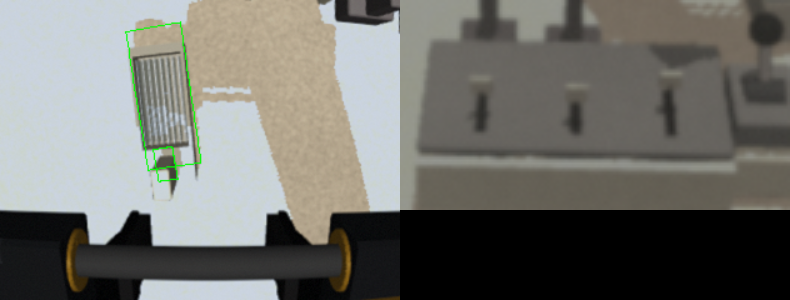

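```bash
cat >> h.py <<'E'
def fit_cas(c,pose,x,y,yaw,span=.01,clip=25):
    from scipy.optimize import differential_evolution as de
    k=cv2.createCLAHE(4,(8,8)).apply(cv2.cvtColor(c['color'],6)); g=cv2.GaussianBlur(k,(0,0),1.0)
    G=np.hypot(cv2.Sobel(g,cv2.CV_32F,1,0),cv2.Sobel(g,cv2.CV_32F,0,1)).clip(0,clip)
    def cost(v):
        q=project(c,wire(*v,n=15),pose).astype(np.float32); return -float(cv2.remap(G,q[None,:,0],q[None,:,1],1).mean())
    r=de(cost,[(x-span,x+span),(y-span,y+span),(yaw-6,yaw+6)],seed=2,maxiter=80,tol=1e-4)
    im=cv2.cvtColor(k,8); q=project(c,wire(*r.x),pose).astype(int); o=im.copy(); cv2.polylines(o,[q[:160],q[160:]],True,(0,255,0),1)
    x,y,w=r.x; a=np.radians(w)
    print('cas',r.x.round(4),'score',round(-r.fun,1),'fin',(x-.046*np.cos(a)).round(4),(y-.046*np.sin(a)).round(4)); return r.x,im,o
E
python3 - <<'E'
from h import *
c,p=wrist()
for clip in(25,60): r,im,o=fit_cas(c,p,.4636,.1841,11.6,.012,clip)
s=(slice(70,230),slice(230,330)); f=lambda i:cv2.resize(i[s],None,fx=3.7,fy=3.7,interpolation=cv2.INTER_CUBIC)
cv2.imwrite('pics/w12.png',np.hstack([f(im),f(o)]))
# flags: centroid of bright pixels
a=cv2.imread('pics/scene0.png'); b=cams.read_camera('scene')
for n,i in(('old',a),('new',b['color'])):
    g=cv2.cvtColor(i,6).astype(float)
    for u in(307,339,370):
        w=g[239:259,u-5:u+6]; t=w-np.median(w)-12; t=t.clip(0); yy,xx=np.mgrid[239:259,u-5:u+6]; print(n,u,round((t*yy).sum()/t.sum(),2),round(t.sum()))
w=O+RD@[.07,0]; w2=O+RD@[.082,0]; print(project(b,[[*w,.075],[*w2,.075]]))
E
```

```text
cas [ 0.4674  0.1896 13.87  ] score 23.4 fin 0.4227 0.1785
cas [ 0.4686  0.1889 11.5013] score 50.1 fin 0.4235 0.1797
old 307 242.16 116
old 339 244.58 83
old 370 243.85 111
new 307 245.58 72
new 339 248.03 71
new 370 244.14 258
[[337.37252927 245.92389066]
 [337.41982475 249.48262816]]
```

View pics/w12.png

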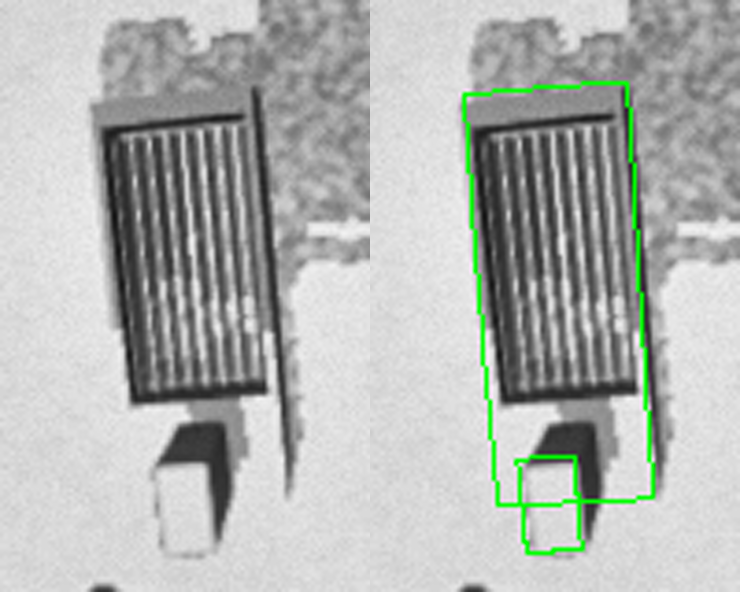

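```bash
python3 -c "
from h import *
goto(.4228,.1784,.076,12.3)"
```

```text
grasp [0.437  0.1439 0.2172] yaw 8.0 delta cm [-0.95 -3.62 14.12] rz -0.075 t 35.65 f [0.9 0.3 0.4] w 0.597 j7 -106
```

move_arm --deltas '[-0.9,-2,1,0,0,-0.07,0.2,-0.9,-3.6,3,0,0,-0.07,0.2,-0.9,-3.6,3,0,0,-0.07,0.2,-0.9,-3.6,3,0,0,-0.07,0.2,-0.9,-3.6,3,0,0,-0.07,0.2]'

```text
t: 36.28
ee_pos: [0.4228, 0.178, 0.3514]
orientation: [-180.0, -0.1, 12.0]
ft_force: [0.4, 0.2, 0.3]
grip_width: 0.602
gripper_force: 0.0
```

```bash
python3 - <<'E'
from h import *
c,p=wrist(); goto(.4228,.1784,.076,12.3)
for clip in(25,60,100): r,im,o=fit_cas(c,p,.4675,.1885,12.3,.008,clip)
goto(.4228,.1784,.076,12.3)
E
```

```text
grasp [0.4229 0.1782 0.1874] yaw 12.0 delta cm [-0.02 -0.02 11.14] rz -0.006 t 36.325 f [ 0.7  0.1 -0. ] w 0.599 j7 -106
cas [ 0.4676  0.1879 12.8499] score 22.2 fin 0.4228 0.1776
cas [ 0.469   0.1897 12.213 ] score 47.2 fin 0.4241 0.18
cas [ 0.4688  0.1892 14.5659] score 67.5 fin 0.4243 0.1777
grasp [0.4229 0.1782 0.1874] yaw 12.0 delta cm [-0.02 -0.02 11.14] rz -0.006 t 36.325 f [ 0.7  0.1 -0. ] w 0.599 j7 -106
```

move_arm --deltas '[0.05,0,4,0,0,-0.01,0.2,0.05,0,8,0,0,-0.01,0.2,0.05,0,11.1,0,0,-0.01,0.2,0.05,0,11.1,0,0,-0.01,0.2]'

```text
t: 36.83
ee_pos: [0.4219, 0.1779, 0.2383]
orientation: [179.9, 0.2, 12.6]
ft_force: [-0.1, 0.3, 0.8]
grip_width: 0.603
gripper_force: 0.0
```

move_arm --deltas '[0,0,0,0,0,0,-0.8,0,0,0,0,0,0,-0.8,0,0,0,0,0,0,-0.8,0,0,0,0,0,0,-0.8,0,0,0,0,0,0,-0.8]'

```text
t: 37.45
ee_pos: [0.4228, 0.1789, 0.24]
orientation: [-180.0, -0.0, 12.6]
ft_force: [-1.1, 1.0, 2.6]
grip_width: 0.156
gripper_force: 50.0
```

move_arm --deltas '[0,0,0,0,0,0,-0.8,0,0,-0.4,0,0,0,-0.8,0,0,-0.8,0,0,0,-0.8,0,0,-0.8,0,0,0,-0.8]'

```text
t: 37.95
ee_pos: [0.4228, 0.1787, 0.2479]
orientation: [-180.0, -0.0, 12.6]
ft_force: [0.1, 0.6, -3.2]
grip_width: 0.155
gripper_force: 50.0
```

```bash
python3 -c "
from h import *
w=O+RD@[-.171,.07]; print(w,bot.state()['gripper_force']);goto(w[0],w[1],.084,8)"
```

```text
[0.44182204 0.07402016] 49.95932928286493
grasp [0.4228 0.1787 0.0839] yaw 12.6 delta cm [-4.300e-01  1.063e+01 -1.000e-02] rz 0.08 t 37.95 f [ 0.1  0.6 -3.2] w 0.155 j7 -102
```

move_arm --deltas '[-0.1,3,0,0,0,0.02,-0.8,-0.2,6,0,0,0,0.05,-0.8,-0.4,10.6,0,0,0,0.08,-0.8,-0.4,10.6,0,0,0,0.08,-0.8,-0.4,10.6,0,0,0,0.08,-0.8]'

```text
t: 38.58
ee_pos: [0.4419, 0.0738, 0.2477]
orientation: [-180.0, 0.0, 7.9]
ft_force: [0.4, 0.3, -3.5]
grip_width: 0.161
gripper_force: 50.0
```

```bash
python3 - <<'E'
from h import *
im=indock(.07); cv2.imwrite('pics/w13.png',im)
# check held cassette's pose by fit with body raised 8 mm: use gradient fit about nominal
c,p=wrist(); g=p[1]+p[0][:,2]*.164
import h
w0=h.wire; h.wire=lambda x,y,yaw,n=40:w0(x,y,yaw,n)[:8*n//2]+[0,0,g[2]-.0758]
from scipy.optimize import differential_evolution as de
k=cv2.createCLAHE(4,(8,8)).apply(cv2.cvtColor(c['color'],6)); k=cv2.GaussianBlur(k,(0,0),1.)
G=np.hypot(cv2.Sobel(k,cv2.CV_32F,1,0),cv2.Sobel(k,cv2.CV_32F,0,1)).clip(0,60)
a=np.radians(8)
def cost(v):
    q=project(c,h.wire(*v,n=20)[20:80-20],p).astype(np.float32); return -float(cv2.remap(G,q[None,:,0],q[None,:,1],1).mean())
r=de(cost,[(g[0]+.0455-.006,g[0]+.0455+.006),(g[1]+.0064-.006,g[1]+.0064+.006),(4,12)],seed=1)
print('held',r.x.round(4),-r.fun,'dock',((r.x[:2]-O)@RD).round(4))
E
```

```text
grasp dock [-0.171   0.0699] z 0.0837 yaw 8.0 lat err -0.0001 f [ 0.2  0.9 -2.3]
held [0.4906 0.0787 5.7193] 49.887062072753906 dock [-0.1221  0.0679]
```

move_arm --deltas '[0,0,0.4,0,0,0,-0.8,0,0,0.75,0,0,0,-0.8,0,0,0.75,0,0,0,-0.8]'

```text
t: 39.05
ee_pos: [0.442, 0.0748, 0.2401]
orientation: [180.0, 0.0, 8.1]
ft_force: [-0.2, 0.2, -3.2]
grip_width: 0.153
gripper_force: 50.0
```

move_arm --deltas '[1.2,0,0,0,0,0,-0.8,2.4,0,0,0,0,0,-0.8,3.6,0,0,0,0,0,-0.8,4.8,0,0,0,0,0,-0.8,6,0,0,0,0,0,-0.8]'

```text
t: 39.67
ee_pos: [0.5023, 0.0829, 0.2401]
orientation: [180.0, 0.0, 8.0]
ft_force: [0.6, -0.5, -2.1]
grip_width: 0.155
gripper_force: 50.0
```

move_arm --deltas '[0.6,0,0,0,0,0,-0.8,1.2,0,0,0,0,0,-0.8,1.8,0,0,0,0,0,-0.8,2.4,0,0,0,0,0,-0.8,3,0,0,0,0,0,-0.8]'

```text
t: 40.3
ee_pos: [0.5314, 0.0871, 0.2403]
orientation: [-180.0, -0.0, 8.0]
ft_force: [0.4, -0.2, -2.5]
grip_width: 0.156
gripper_force: 50.0
```

move_arm --deltas '[0.8,0,0,0,0,0,-0.8,1.6,0,0,0,0,0,-0.8,2.4,0,0,0,0,0,-0.8,3.2,0,0,0,0,0,-0.8,4,0,0,0,0,0,-0.8]'

```text
t: 40.92
ee_pos: [0.5712, 0.0926, 0.2402]
orientation: [-180.0, 0.0, 8.0]
ft_force: [-1.3, -0.3, -2.6]
grip_width: 0.155
gripper_force: 50.0
```

move_arm --deltas '[0.2,0,0,0,0,0,-0.8,0.4,0,0,0,0,0,-0.8,0.6,0,0,0,0,0,-0.8,0.6,0,0,0,0,0,-0.8]'

```text
t: 41.42
ee_pos: [0.5766, 0.0934, 0.2402]
orientation: [-180.0, -0.0, 8.0]
ft_force: [-0.2, -0.6, -2.2]
grip_width: 0.16
gripper_force: 50.0
```

move_arm --deltas '[0.2,0,0,0,0,0,-0.8,0.4,0,0,0,0,0,-0.8,0.4,0,0,0,0,0,-0.8]'

```text
t: 41.8
ee_pos: [0.5807, 0.094, 0.2402]
orientation: [180.0, -0.0, 8.0]
ft_force: [-0.5, -0.2, -1.7]
grip_width: 0.156
gripper_force: 50.0
```

move_arm --deltas '[0.2,0,0,0,0,0,-0.8,0.4,0,0,0,0,0,-0.8,0.4,0,0,0,0,0,-0.8]'

```text
t: 42.18
ee_pos: [0.5823, 0.0942, 0.2401]
orientation: [-179.9, 0.5, 8.0]
ft_force: [-13.0, -1.4, 6.8]
grip_width: 0.155
gripper_force: 50.0
```

move_arm --deltas '[0.2,0,0,0,0,0,-0.8,0.4,0,0,0,0,0,-0.8,0.4,0,0,0,0,0,-0.8]'

```text
t: 42.55
ee_pos: [0.584, 0.0944, 0.2399]
orientation: [-179.9, 1.0, 8.0]
ft_force: [-23.5, -2.3, 16.4]
grip_width: 0.155
gripper_force: 50.0
```

move_arm --deltas '[0.2,0,0,0,0,0,-0.8,0.4,0,0,0,0,0,-0.8,0.4,0,0,0,0,0,-0.8]'

```text
t: 42.92
ee_pos: [0.5858, 0.0946, 0.2397]
orientation: [-179.8, 1.5, 8.0]
ft_force: [-32.4, -2.8, 24.2]
grip_width: 0.158
gripper_force: 50.0
```

move_arm --deltas '[-0.6,0,0,0,0,0,-0.8,-0.6,0,0,0,0,0,-0.8,-0.6,0,0,0,0,0,0,-0.6,0,0,0,0,0,0,-0.6,0,0,0,0,0,0]'

```text
t: 43.55
ee_pos: [0.5871, 0.0948, 0.2408]
orientation: [-180.0, -0.1, 8.0]
ft_force: [0.7, 0.2, -0.5]
grip_width: 0.416
gripper_force: 0.0
```

move_arm --deltas '[0,0,-4,0,0,0,0,0,0,-9,0,0,0,0,0,0,-13,0,0,0,0,0,0,-13,0,0,0,0]'

```text
t: 44.05
ee_pos: [0.588, 0.0945, 0.3743]
orientation: [-179.9, -0.5, 8.0]
ft_force: [-0.1, 0.2, -0.4]
grip_width: 0.497
gripper_force: 0.0
```

```bash
cat >> h.py <<'E'
def flagc(i):
    g=cv2.cvtColor(i,6).astype(float); r=[]
    for u in(307,339,370):
        w=g[239:255,u-5:u+6]; t=(w-np.median(w)-12).clip(0); yy=np.mgrid[239:255,u-5:u+6][0]; r.append(round((t*yy).sum()/t.sum(),2))
    return r
E
python3 - <<'E'
from h import *
b=cams.read_camera('scene'); a=cv2.imread('pics/scene0.png'); print(flagc(a),flagc(b['color']))
for th in('lever',): print([(np.round(d['at']),round(d['confidence'],2)) for d in cams.find_in(th,'scene')])
for n in(-.5,-.4,-.6): 
    w=O+RD@[.07+.05*np.sin(n),.141]; print(n,w,.062+.05*np.cos(n),project(b,[[*w,.062+.05*np.cos(n)]]))
print('jars',[(np.round(d['at']),round(d['confidence'],2),ground(b,d['at'],.05).round(3)[0][:2]) for d in cams.find_in('jar0','scene')])
c,p=wrist(); cv2.imwrite('pics/w14.png',c['color'])
for th in('blank0','cassette0','lever','jar0'): print(th,[(np.round(d['at']),round(d['confidence'],2),ground(c,d['at'],.1 if th=='lever' else .04,p).round(3)[0]) for d in cams.find_in(th,'wrist')])
goto(.6,0,.2,8)
E
```

```text
[np.float64(242.13), np.float64(244.58), np.float64(243.88)] [np.float64(244.91), np.float64(249.98), np.float64(249.11)]
[(array([401., 230.]), 0.73)]
-0.5 [0.64685737 0.17453376] 0.10587912809451863 [[400.75798908 229.64735177]]
-0.4 [0.65131393 0.17516009] 0.10805304970014426 [[401.13288327 230.14156312]]
-0.6 [0.64263799 0.17394076] 0.10326678074548393 [[400.37908098 229.37792665]]
jars [(array([226., 216.]), 0.72, array([ 0.595, -0.259])), (array([194., 213.]), 0.65, array([ 0.597, -0.343]))]
blank0 [(array([383., 186.]), 0.62, array([0.6  , 0.026, 0.04 ])), (array([446., 194.]), 0.58, array([ 0.601, -0.047,  0.04 ]))]
cassette0 [(array([317., 194.]), 0.77, array([0.582, 0.093, 0.04 ])), (array([566., 202.]), 0.24, array([ 0.619, -0.241,  0.04 ]))]
lever [(array([227., 120.]), 0.78, array([0.648, 0.177, 0.1  ]))]
jar0 [(array([582., 216.]), 0.83, array([ 0.604, -0.285,  0.04 ])), (array([615., 232.]), 0.56, array([ 0.591, -0.394,  0.04 ]))]
grasp [0.586  0.0947 0.2052] yaw 8.0 delta cm [0.06 9.57 0.52] rz 0.0 t 44.45 f [ 0.  -0.1  0. ] w 0.498 j7 -86
```

move_arm --deltas '[-2,-6,0,0,0,0,-1,-6,-12,0,0,0,0,-1,-10,-18,0,0,0,0,-1,-12,-23,0,0,0,0,-1,-12,-23,0,0,0,0,-1]'

```text
t: 45.08
ee_pos: [0.4322, 0.3103, 0.3697]
orientation: [-179.9, 0.1, 8.5]
ft_force: [0.8, 0.4, -0.3]
grip_width: 0.042
gripper_force: 0.0
```

```bash
python3 - <<'E'
from h import *
b=cams.read_camera('scene'); a=cv2.imread('pics/scene0.png'); print(flagc(a),flagc(b['color'])); cv2.imwrite('pics/scene9.png',b['color'])
t=cams.read_camera('top')
for th in('blank0','cassette0','jar0'): print(th,[(np.round(d['at']),round(d['confidence'],2),ground(t,d['at'],.06).round(3)[0][:2]) for d in cams.find_in(th,'top')])
g=cv2.cvtColor(b['color'],6)
for u in(307,339,370): print(u,[(int(g[r,u-3:u+4].max()),int(cv2.cvtColor(a,6)[r,u-3:u+4].max())) for r in range(238,256)])
w=O+RD@[-.01,.141]; goto(w[0],w[1],.113,8)
E
```

```text
[np.float64(242.13), np.float64(244.58), np.float64(243.88)] [np.float64(244.91), np.float64(248.02), np.float64(247.39)]
blank0 [(array([302., 182.]), 0.75, array([0.587, 0.026])), (array([329., 178.]), 0.71, array([ 0.602, -0.054])), (array([294., 154.]), 0.64, array([0.673, 0.057]))]
cassette0 [(array([281., 181.]), 0.76, array([0.586, 0.089])), (array([294., 156.]), 0.3, array([0.667, 0.055])), (array([183., 161.]), 0.22, array([0.632, 0.391]))]
jar0 [(array([399., 183.]), 0.76, array([ 0.599, -0.264]))]
307 [(105, 102), (105, 103), (105, 103), (105, 111), (105, 127), (107, 115), (119, 97), (130, 94), (113, 94), (97, 96), (94, 99), (95, 100), (97, 99), (99, 98), (100, 94), (100, 93), (101, 93), (100, 94)]
339 [(101, 101), (103, 101), (102, 101), (102, 100), (103, 102), (103, 107), (102, 119), (103, 121), (103, 104), (111, 96), (127, 95), (115, 96), (101, 98), (97, 99), (98, 101), (97, 100), (100, 101), (103, 101)]
370 [(103, 100), (103, 101), (103, 101), (101, 100), (102, 102), (103, 115), (103, 127), (103, 108), (109, 95), (122, 93), (120, 93), (105, 94), (93, 98), (91, 101), (92, 100), (95, 101), (99, 99), (102, 100)]
grasp [0.437  0.3039 0.2061] yaw 7.8 delta cm [13.42 15.68  9.33] rz -0.003 t 45.325 f [ 0.1 -1.2 -0.8] w 0.004 j7 -117
```

```bash
python3 - <<'E'
from h import *
a=cv2.cvtColor(cv2.imread('pics/scene0.png'),6).astype(np.float32)
b=np.mean([cv2.cvtColor(cams.read_camera('scene')['color'],6).astype(np.float32) for _ in range(4)],0)
f=lambda i:cv2.resize(i,None,fx=10,fy=10,interpolation=cv2.INTER_CUBIC)
for u,v in((307,242),(339,244.5),(370,244)):
    v=int(v); t=f(a[v-3:v+4,u-6:u+7]); s=f(b[v-6:v+12,u-9:u+10]); r=cv2.minMaxLoc(cv2.matchTemplate(s,t,cv2.TM_CCOEFF_NORMED))
    print(u,'shift px',(r[3][1]-30)/10,(r[3][0]-30)/10,'score',round(r[1],2),'mm',round((r[3][1]-30)/10/3.56*12,1))
for y in(-.07,0,.07):
    P=[[*(O+RD@[x,y]),.07] for x in(.07,.082)]; q=project({**cams.read_camera('scene')},P); print((q[1]-q[0]).round(2))
E
```

```text
307 shift px 2.8 -0.4 score 0.98 mm 9.4
339 shift px 3.5 -0.1 score 0.97 mm 11.8
370 shift px 3.5 0.2 score 0.98 mm 11.8
[-0.28  3.56]
[0.05 3.57]
[0.37 3.58]
```

move_arm --deltas '[0.8,6,0,0,0,0,-1,1.6,12,0,0,0,0,-1,2.4,18,0,0,0,0,-1,3.2,24,0,0,0,0,-1,3.6,30,0,0,0,0,-1]'

```text
t: 46.3
ee_pos: [0.5134, 0.0117, 0.3706]
orientation: [-180.0, -0.1, 8.0]
ft_force: [1.2, 0.1, 0.0]
grip_width: 0.005
gripper_force: 0.0
```

move_arm --deltas '[0.4,4,0,0,0,0,-1,0.8,6.8,1,0,0,0,-1,0.8,6.8,6,0,0,0,-1,0.8,6.8,10,0,0,0,-1,0.8,6.8,10,0,0,0,-1]'

```text
t: 46.92
ee_pos: [0.529, -0.0525, 0.2678]
orientation: [180.0, 0.4, 8.0]
ft_force: [-0.8, 1.1, 0.6]
grip_width: 0.004
gripper_force: 0.0
```

```bash
python3 - <<'E'
from h import *
w=O+RD@[-.09,-.07]; goto(*w,.048,8)
E
```

```text
grasp [ 0.528  -0.0527  0.1038] yaw 8.0 delta cm [1.37 0.25 5.57] rz -0.001 t 46.925 f [-0.8  1.1  0.6] w 0.004 j7 -69
```

move_arm --deltas '[0,0.2,3,0,0,0,-1,0,0.2,5.5,0,0,0,-1,1,0.2,5.5,0,0,0,-1,2,0.2,5.5,0,0,0,-1,3,0.2,5.5,0,0,0,-1]'

```text
t: 47.55
ee_pos: [0.5623, -0.05, 0.2171]
orientation: [180.0, -0.2, 8.0]
ft_force: [0.2, -0.2, -0.5]
grip_width: 0.006
gripper_force: 0.0
```

move_arm --deltas '[0.3,0,0,0,0,0,-1,0.6,0,0,0,0,0,-1,0.9,0,0,0,0,0,-1,1.2,0,0,0,0,0,-1,1.2,0,0,0,0,0,-1]'

```text
t: 48.18
ee_pos: [0.5723, -0.0486, 0.2151]
orientation: [-180.0, 0.0, 8.0]
ft_force: [-1.4, 0.9, 0.1]
grip_width: 0.008
gripper_force: 0.4
```

move_arm --deltas '[0.2,0,0,0,0,0,-1,0.4,0,0,0,0,0,-1,0.5,0,0,0,0,0,-1,0.5,0,0,0,0,0,-1]'

```text
t: 48.68
ee_pos: [0.5747, -0.0486, 0.2145]
orientation: [-179.9, 0.5, 8.0]
ft_force: [-11.0, -0.4, 7.9]
grip_width: 0.007
gripper_force: 5.6
```

move_arm --deltas '[0.2,0,0,0,0,0,-1,0.5,0,0,0,0,0,-1,0.5,0,0,0,0,0,-1]'

```text
t: 49.05
ee_pos: [0.5767, -0.0489, 0.2137]
orientation: [-179.8, 1.1, 7.9]
ft_force: [-21.4, -1.4, 15.0]
grip_width: 0.009
gripper_force: 11.0
```

```bash
cat >> h.py <<'E'
def fl(n=3):
    a=cv2.cvtColor(cv2.imread('pics/scene0.png'),6).astype(np.float32)
    b=np.mean([cv2.cvtColor(cams.read_camera('scene')['color'],6).astype(np.float32) for _ in range(n)],0)
    f=lambda i:cv2.resize(i,None,fx=10,fy=10,interpolation=cv2.INTER_CUBIC)
    for u,v in((307,242),(339,244),(370,244)):
        t=f(a[v-3:v+4,u-6:u+7]); s=f(b[v-6:v+12,u-9:u+10]); r=cv2.minMaxLoc(cv2.matchTemplate(s,t,cv2.TM_CCOEFF_NORMED))
        print(u,'px',(r[3][1]-30)/10,'score',round(r[1],2),'mm',round((r[3][1]-30)/10/3.56*12,1))
E
python3 -c "
from h import *
fl();w=O+RD@[-.09,-.07]; goto(*w,.048,8)"
```

```text
307 px 7.4 score 0.54 mm 24.9
339 px 3.5 score 0.97 mm 11.8
370 px 3.5 score 0.98 mm 11.8
grasp [ 0.5735 -0.0486  0.0498] yaw 7.9 delta cm [-3.23  0.03  0.24] rz -0.001 t 49.2 f [-22.8  -1.4  15.9] w 0.006 j7 -64
```

move_arm --deltas '[-3,0,0,0,0,0,-1,-6,0,0,0,0,0,-1,-7,0,-5,0,0,0,-1,-7,4,-8,0,0,0,-1,-7,8,-8,0,0,0,-1]'

```text
t: 49.82
ee_pos: [0.5257, -0.1369, 0.2985]
orientation: [180.0, -0.4, 8.1]
ft_force: [1.1, -0.2, 0.0]
grip_width: 0.009
gripper_force: 0.0
```

```bash
python3 -c "
from h import *
fl(4);w=O+RD@[-.09,-.07]; goto(*w,.048,8)"
```

```text
307 px 3.5 score 0.99 mm 11.8
339 px 3.5 score 0.97 mm 11.8
370 px 3.5 score 0.98 mm 11.8
grasp [ 0.5243 -0.1369  0.1314] yaw 7.9 delta cm [ 2.85 -8.04  8.34] rz -0.002 t 50.025 f [ 1.9  0.9 -0.8] w 0.003 j7 -60
```

move_arm --deltas '[0,0,-3,0,0,0,-1,0,-6,-3,0,0,0,-1,2,-12,-3,0,0,0,-1,4,-18,-3,0,0,0,-1,6,-24,-3,0,0,0,-1]'

```text
t: 50.65
ee_pos: [0.5492, 0.1113, 0.3252]
orientation: [-179.9, -0.0, 8.1]
ft_force: [-0.1, 0.4, -0.8]
grip_width: 0.003
gripper_force: 0.0
```

move_arm --deltas '[2,-5.1,0,0,0,0,-1,3.9,-5.1,0,0,0,0,-1,3.9,-5.1,2,0,0,0,-1,3.9,-5.1,4.8,0,0,0,-1,3.9,-5.1,4.8,0,0,0,-1]'

```text
t: 51.28
ee_pos: [0.579, 0.1627, 0.2738]
orientation: [179.9, 0.4, 7.9]
ft_force: [-0.6, 0.1, 0.5]
grip_width: 0.003
gripper_force: 0.0
```

```bash
python3 - <<'E'
from h import *
w=O+RD@[-.02,.141]; goto(*w,.113,8)
c,p=wrist()
print([(np.round(d['at']),round(d['confidence'],2),((ground(c,d['at'],.106,p)[0][:2]-O)@RD).round(4)) for d in cams.find_in('lever','wrist')])
E
```

```text
grasp [0.5779 0.1623 0.1099] yaw 7.9 delta cm [ 0.39 -0.25 -0.32] rz -0.001 t 51.275 f [-0.6  0.1  0.5] w 0.003 j7 -88
[(array([307., 120.]), 0.98, array([0.0464, 0.1421])), (array([627., 234.]), 0.51, array([-0.0214, -0.118 ]))]
```

move_arm --deltas '[2,-0.2,0,0,0,0,-1,4,-0.2,0,0,0,0,-1,5.5,-0.2,0,0,0,0,-1,7,-0.2,0,0,0,0,-1,8.5,-0.2,0,0,0,0,-1]'

```text
t: 52.0
ee_pos: [0.6653, 0.1776, 0.2787]
orientation: [-179.9, -0.0, 8.0]
ft_force: [-2.5, -0.1, -0.5]
grip_width: 0.006
gripper_force: 1.0
```

move_arm --deltas '[0.3,0,0,0,0,0,-1,0.6,0,0,0,0,0,-1,0.9,0,0,0,0,0,-1,1.2,0,0,0,0,0,-1,1.2,0,0,0,0,0,-1]'

```text
t: 52.62
ee_pos: [0.6741, 0.1787, 0.2773]
orientation: [-179.9, 0.6, 8.0]
ft_force: [-14.5, -0.5, 8.8]
grip_width: 0.006
gripper_force: 7.4
```

```bash
python3 - <<'E'
from h import *
s=bot.state(); print(s['ft_force'],((np.array(s['ee_pos'])[:2]-O)@RD).round(4))
b=cams.read_camera('scene'); print([(np.round(d['at'],1),round(d['confidence'],2)) for d in cams.find_in('lever','scene')])
for n in(-.5,0,.3,.4,.5): print(n,project(b,[[*(O+RD@[.07+.05*np.sin(n),.141]),.062+.05*np.cos(n)]]))
E
```

```text
[-14.49293975  -0.48560618   8.79228427] [0.0736 0.1413]
[(array([404.2, 244.2]), 0.44), (array([195.3, 211.8]), 0.36)]
-0.5 [[400.75798908 229.64735177]]
0 [[402.51368367 234.29674832]]
0.3 [[403.31755309 239.4403054 ]]
0.4 [[403.52292995 241.46040495]]
0.5 [[403.69230776 243.59914534]]
```

move_arm --deltas '[0.2,0,0,0,0,0,-1,0.2,0,0,0,0,0,-1,-4,0,-1,0,0,0,-1,-8,0,-4,0,0,0,-1,-13,0,-9,0,0,0,-1]'

```text
t: 53.35
ee_pos: [0.5526, 0.1616, 0.3614]
orientation: [179.9, 0.1, 8.0]
ft_force: [-0.3, 0.5, 1.2]
grip_width: 0.006
gripper_force: 0.0
```

move_arm --deltas '[-5,-6,-2,0,0,0,-1,-8,-12,-2,0,0,0,-1,-8,-12,-2,0,0,0,-1,-8,-12,-2,0,0,0,-1]'

```text
t: 53.85
ee_pos: [0.457, 0.2708, 0.3819]
orientation: [-179.9, -0.1, 8.2]
ft_force: [0.3, -0.9, -0.3]
grip_width: 0.006
gripper_force: 0.0
```

```bash
python3 - <<'E'
from h import *
fl(4); print(bot.state()['t'])
b=cams.read_camera('scene'); cv2.imwrite('pics/end.png',b['color'])
for th in('lever','jar0','cassette0','pen','timer','slidebox','cup','notepad'): print(th,[(np.round(d['at'],1),round(d['confidence'],2)) for d in cams.find_in(th,'scene')][:3])
a=cv2.imread('pics/scene0.png'); d=cv2.absdiff(cv2.GaussianBlur(a,(5,5),0),cv2.GaussianBlur(b['color'],(5,5),0)).max(2)
for n,(x0,x1,y0,y1) in dict(holder=(175,250,205,250),cup_timer_pen=(150,212,165,220),slidebox=(480,515,250,290)).items(): print(n,(d[y0:y1,x0:x1]>25).sum())
print(cams.read_camera('top') and [(np.round(q['at']),round(q['confidence'],2)) for q in cams.find_in('jar0','top')])
E
```

```text
307 px 3.5 score 0.98 mm 11.8
339 px 3.5 score 0.98 mm 11.8
370 px 3.5 score 0.98 mm 11.8
54.05
lever [(array([406.1, 242.8]), 0.4)]
jar0 [(array([224.7, 217.9]), 0.77), (array([194.4, 211.3]), 0.6)]
cassette0 [(array([365.7, 231.1]), 0.66), (array([210.8, 233. ]), 0.32)]
pen [(array([206.4, 175.8]), 0.55), (array([335.5, 251.6]), 0.37)]
timer [(array([168.8, 212. ]), 0.7)]
slidebox [(array([497. , 269.6]), 0.78)]
cup [(array([175.7, 185.8]), 0.87)]
notepad [(array([155.5, 238.4]), 0.58), (array([212.1, 231.3]), 0.54)]
holder 363
cup_timer_pen 129
slidebox 82
[(array([398., 180.]), 0.73), (array([423., 184.]), 0.49)]
```

```bash
python3 - <<'E'
from h import *
b=cams.read_camera('scene'); a=cv2.imread('pics/scene0.png')
for i in(a,b['color']):
    g=cv2.cvtColor(i,6); m=(g[222:262,390:418]<50).astype(np.uint8); n,l,s,ct=cv2.connectedComponentsWithStats(m); k=1+np.argmax(s[1:,4]); print(s[k],(ct[k]+[390,222]).round(1))
print(project(b,[[.605,-.268,.045],[.594,-.341,.045]]).round(0))
E
```

```text
[ 8  3  9 10 72] [401.7 229.4]
[10 17 10 11 89] [404.3 243.8]
[[221. 220.]
 [195. 214.]]
```

```bash
python3 -c "
from rig import workorder
print(workorder.job_done())"
```

```text
the job is handed in; nothing more can be done
None
```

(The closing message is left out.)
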